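# Caps into the sterilising tin

## Task

Tip the screw caps out of the jug into the open sterilising tin, stand the empty jug upright on the bench again, and gently lower the tin's lid fully shut without letting it drop. Leave the other things on the bench where they are.

Things in the scene. Friction and masses are not known exactly. Their poses are not given: they have to be found in the camera images.
- tin: Stainless-steel sterilising tin fixed to the bench: an open box 200 mm long (its y), 116 mm deep (its x), rim 70 mm above the bench, walls and floor 4 mm. Origin: centre of its underside. The lid is hinged along the tin's +x long side; the front long side is at -x.
- lid_hinge (a point): Middle of the hinge line of the tin's lid, at the rim (70 mm high), 58 mm along tin +x from the tin's centre; the hinge runs along the tin's y axis.
- lid_bar (a point): Middle of the lid's handle bar: round steel, 10 mm thick, 90 mm long, parallel to the hinge and 158 mm from it; the cross-piece of a U handle that stands out 42 mm beyond the tin's front, in the lid's plane (legs at its ends). Lid shut: the bar is 74 mm above the bench, 100 mm along tin -x from the tin's centre. Lid open: it is the lid's top.
- lid (a joint): Lid angle, rad: 0 shut flat on the rim, 1.57 upright, stop at 1.95; starts open at 1.62 to 1.85. A plate 122 x 208 x 5 mm, 0.25 kg with its handle. Hinge friction holds it within about 20 degrees of upright; farther forward it falls shut unless held. About 1 N at the bar moves or carries it.
- jug: White plastic jug, loose, 0.09 to 0.15 kg: 100 mm tall, outer radius 40 mm at the foot, 54 mm at the rim, walls 4 mm. Origin: centre of its underside; z is its axis. Pouring lip at its +x, handle on the other side at -x: a D of strap 18 mm wide (along y), 10 mm thick, reaching 96 mm from the axis, 26 to 98 mm high. Holds the six caps.
- jug_grip (a point): The upper outer corner of the jug's handle (85 mm out along jug -x, 85 mm up), where the strap is 18 mm wide along the jug's y; can be pinched across that width from above or leaning outward.
- jug_mouth (a point): Centre of the jug's mouth, on its axis at rim height (100 mm).
- cap1: One of six equal ribbed blue screw caps (cap1 to cap6), solid discs 30 mm in diameter and 15 mm high, 12 g; origin in the middle of the flat underside. They lie in the jug at the start, in two layers.
- cap2: Screw cap like cap1.
- cap3: Screw cap like cap1.
- cap4: Screw cap like cap1.
- cap5: Screw cap like cap1.
- cap6: Screw cap like cap1.
- bottle: Bystander: tall round glass bottle, radius 34 mm, 165 mm high, standing close to one short end of the tin (either end). Origin: centre of its underside.
- jar: Bystander: squat round jar, radius 36 mm, 85 mm high, standing close to the other short end of the tin. Origin: centre of its underside.
- flask: Bystander: clear flat culture flask lying between robot and tin, 153 mm long (x, neck and cap at -x) x 85 mm x 36 mm high. Origin: underside, 53 mm from the far end of its body.
- rack: Bystander: white tube rack with three capped tubes, 55 x 170 mm (170 along its y), 122 mm high, at the back. Origin: centre of its underside.
- tipbox: Bystander: pipette tip box 82 x 120 mm (120 along its y), 65 mm high, at the left or right. Origin: centre of its underside.
- washbottle: Bystander: wash bottle, radius 32 mm, 190 mm high with a bent spout reaching 65 mm out, at the left or right. Origin: centre of its underside.
Mind the look-alikes: they are no part of the job. What is shaped like the jug but green or pink is not meant.

How it is judged:
On the way, in this order (a step that is already met when the one before it is completed fails the run):
1. the jug is tipped (more than 50 degrees) above the tin (angle between jug's own z axis and vertical above 0.873 rad and horizontal distance between jug_mouth and tin below 0.17 m and z of jug_mouth in the frame of tin above 0.07 m), for 0.05 s.
2. all six caps lie in the tin, below its rim (x of cap1 in the frame of tin between -0.056 and 0.056 m and y of cap1 in the frame of tin between -0.098 and 0.098 m and z of each of cap1, cap2, cap3, cap4, cap5, cap6 in the frame of tin below 0.07 m and x of cap2 in the frame of tin between -0.056 and 0.056 m and y of cap2 in the frame of tin between -0.098 and 0.098 m and x of cap3 in the frame of tin between -0.056 and 0.056 m and y of cap3 in the frame of tin between -0.098 and 0.098 m and x of cap4 in the frame of tin between -0.056 and 0.056 m and y of cap4 in the frame of tin between -0.098 and 0.098 m and x of cap5 in the frame of tin between -0.056 and 0.056 m and y of cap5 in the frame of tin between -0.098 and 0.098 m and x of cap6 in the frame of tin between -0.056 and 0.056 m and y of cap6 in the frame of tin between -0.098 and 0.098 m), for 0.2 s.
At the end, for the whole second after the job is handed in: All six caps lie inside the tin; the lid is shut to within 0.05 rad; the jug stands upright (within 0.1 rad) on the bench, not raised by more than 8 mm, released; caps and jug are at rest; the six bystanders are within 30 mm of where they began (all of step 2 and value of joint lid below 0.05 rad and angle between jug's own z axis and vertical below 0.1 rad and height (world z) of jug below 0.008 m and linear speed of each of cap1, cap2, cap3, cap4, cap5, cap6, jug below 0.03 m/s and distance of each of bottle, jar, flask, rack, tipbox, washbottle from where it was at the start of the episode below 0.03 m); the robot touches nothing.
It fails at once if the lid is let drop: it closes faster than 4 rad/s (velocity of joint lid below -4 rad/s).
It fails at once if a bystander is shoved more than 30 mm or tipped more than 0.3 rad ((distance of bottle from where it was at the start of the episode above 0.03 m or angle between bottle's own z axis and vertical above 0.3 rad) or (distance of jar from where it was at the start of the episode above 0.03 m or angle between jar's own z axis and vertical above 0.3 rad) or (distance of flask from where it was at the start of the episode above 0.03 m or angle between flask's own z axis and vertical above 0.3 rad) or (distance of rack from where it was at the start of the episode above 0.03 m or angle between rack's own z axis and vertical above 0.3 rad) or (distance of tipbox from where it was at the start of the episode above 0.03 m or angle between tipbox's own z axis and vertical above 0.3 rad) or (distance of washbottle from where it was at the start of the episode above 0.03 m or angle between washbottle's own z axis and vertical above 0.3 rad)).
It also fails if it takes over 69 s, if anything falls off the work surface, if the arm or the gripper's body presses on something with over 40 N, if the wrist force passes 120 N, or if a joint passes its speed limit or range.

## Robot

A 6-joint arm with a two-finger parallel gripper is mounted at the origin on the work surface. World frame = base frame: x ahead of the robot, y to its left, z up, the work surface at z = 0. Lengths are in m, angles in rad, forces in N, time in s.
With the tool pointing down it reaches from about 0.425 to 0.95 m from the base axis. Payload 14.7 kg.
Tool frame: the origin (TCP) lies on the front face of the gripper's body, between the roots of the fingers; the fingertips stand 73 mm ahead of it and the grasp point (between the pads) lies 54 mm ahead of it; z points along the fingers, y is the direction in which the jaws open and shut (so a half turn about z gives the same grasp; the last joint's range is limited). The gripper opens to 85 mm and grips with 20 to 120 N. Pads are 22 mm wide; open, the fingers measure 114 mm over their backs; the gripper's body (76 mm by 85 mm) begins 54 mm behind the grasp point. The pads swing forward as they close: fully open they stand 13 mm farther back than shut.
Start: joints at [-1.244, 0.48, 1.596, -0, 1.065, -0.047], TCP at [0.237, -0.605, 0.304] pointing down, gripper open.
Joint ranges: [-2.75, 2.75], [-0.82, 2.05], [0.23, 2.67], [-1.56, 4.7], [0.09, 2.69], [-2.92, 2.92]. Speed limits (rad/s): [1.89, 1.89, 2.39, 3.01, 3.01, 3.01].

## Interface

Orientations are given as a unit quaternion [x, y, z, w].
In Python, from workcell import bot, optics gives the robot as it stands.
- The arm moves only by the tool send_rows, never from a script. Its argument "motion" is a list that holds one entry, the list of rows, each a list of 5 numbers: the closure in counts, from 0 (fully open) to 255 (shut), then the shift along the tool's x, y, z in m, then the turn about the tool's z in rad. A call has 1 to 20 rows; each row shifts and turns the pose as measured when the row begins, along the tool's axes as they then stand; what a row does not reach is not made up. A row lasts 1/8 s, in which the tool goes at most 62.5 mm and 10.7 degrees, less where a joint would pass 70% of its speed; a pose out of reach is approached as far as the arm can. A call is refused whole if a number of a shift passes 0.0625 or a number of a turn 0.188, either way. A call with a gripper value outside its range is refused whole. The fingers move at their own pace and stop on an object; "grip_force" is the grip in N (left out, the last holds). Time passes only in rows, so rows that do not move let the fingers close. It gives the time, the measured TCP pose, the force and the opening at its end, in the units of the state.
- bot.state(): the state, without advancing time (a new reading comes with each control period).
- optics.get_image(name): name is "side" or "top"; returns a dict with "pixels" (480x640x3 uint8, blue, green, red), "camera_matrix" (3x3 intrinsics, pixels), "rvec" (rotation vector, rad) and "tvec" (3), from world to camera coordinates, as OpenCV has them. Camera axes: x right, y down, z forward; pixel columns grow to the right and rows downward; lengths in m; the calibration is good to about 2 mm. A picture is of the moment at which its call begins. There is no depth.
- bot.sign_off(): hands the job in, once; it reports no verdict.
The state is a dict: "time_s": time; "joint_positions": joint angles; "joint_velocities": joint speeds; "effort": joint torques, N m; "eef_pos": TCP position; "eef_rot": TCP orientation; "ft_force": force on the tool from outside, world axes, zero at the start; "torque": the same for the moment, N m; "width": opening from 0.0 (shut) to 1.0 (fully open).
Only numpy, scipy, OpenCV 4.12 (cv2) and the standard library are available. Lean on these libraries where they do the work, as an engineer would, in place of code of your own. Each camera call takes 0.05 s, during which the arm holds its last target.

## Working session

There is one attempt and no reset: what is moved stays moved. The work goes in short steps, Python scripts to look and compute and a tool call to move; the robot and the scene stay as the last step left them, time stands still between calls to the robot, and variables do not carry over. Pictures are saved under pics/ and viewed, and the job is handed in when it is done.

Besides the shell and the picture viewer there is one more tool, called after "Call:" in YAML: its name, and indented under it one key for each argument. send_rows: Moves the arm, as the interface text tells. Its arguments: {"type":"object","properties":{"motion":{"type":"array"},"grip_force":{"type":"number"}},"required":["motion"]}

```bash
mkdir -p pics; ls; cat > h.py <<'E'
import numpy as np,cv2
from workcell import bot,optics
def grab(n,f):
    d=optics.get_image(n); cv2.imwrite('pics/'+f,d['pixels'])
    np.savez('pics/'+f+'.npz',**{k:np.array(d[k]) for k in d}); return d
def load(f): return dict(np.load('pics/'+f+'.npz'))
def ray(d,u,v):
    R=cv2.Rodrigues(np.array(d['rvec'],float))[0];t=np.array(d['tvec'],float).ravel();K=np.array(d['camera_matrix'],float)
    c=-R.T@t; r=R.T@np.linalg.solve(K,[u,v,1.]); return c,r/np.linalg.norm(r)
def onz(d,u,v,z):
    c,r=ray(d,u,v); return c+r*(z-c[2])/r[2]
def proj(d,p):
    K=np.array(d['camera_matrix'],float)
    return cv2.projectPoints(np.array(p,float).reshape(-1,3),np.array(d['rvec'],float),np.array(d['tvec'],float),K,None)[0].reshape(-1,2)
def tri(d1,p1,d2,p2):
    c1,r1=ray(d1,*p1);c2,r2=ray(d2,*p2)
    s=np.linalg.lstsq(np.stack([r1,-r2],1),c2-c1,rcond=None)[0]
    a=c1+s[0]*r1;b=c2+s[1]*r2; return (a+b)/2,np.linalg.norm(a-b)
E
python3 - <<'E'
from h import *
for n in('side','top'):
    d=grab(n,n+'0.png'); print(n,ray(d,320,240),d['camera_matrix'])
print(bot.state())
E
```

```text
pics
side (array([-0.02368881,  0.62009332,  0.97106639]), array([ 0.46844753, -0.50480743, -0.72506991])) [[556.42416989   0.         312.37700593]
 [  0.         556.42416989 240.91408576]
 [  0.           0.           1.        ]]
top (array([0.33428212, 0.02432313, 1.20771149]), array([ 0.19491348, -0.0192772 , -0.98063098])) [[518.19890794   0.         313.46984749]
 [  0.         518.19890794 238.21617067]
 [  0.           0.           1.        ]]
{'time_s': 0.1, 'joint_positions': array([-1.24358502e+00,  4.80756685e-01,  1.59681632e+00, -3.77166273e-05,
        1.06510430e+00, -4.66072224e-02]), 'joint_velocities': array([-0.00081201, -0.00106065, -0.00251117,  0.00085887,  0.00173012,
        0.00122502]), 'effort': array([ 1.15338218e-03, -9.52257442e+01, -4.31039679e+01, -9.01500903e-05,
        5.31308760e-03,  5.19933451e-05]), 'eef_pos': array([ 0.23727334, -0.60482853,  0.30334257]), 'eef_rot': array([ 9.82581413e-01,  1.85831840e-01, -9.21704882e-05, -5.34686704e-04]), 'ft_force': array([0.81852713, 0.61481128, 0.44433353]), 'torque': array([0.02267255, 0.00637695, 0.02370344]), 'width': 1.0043986605799655}
```

View pics/side0.png

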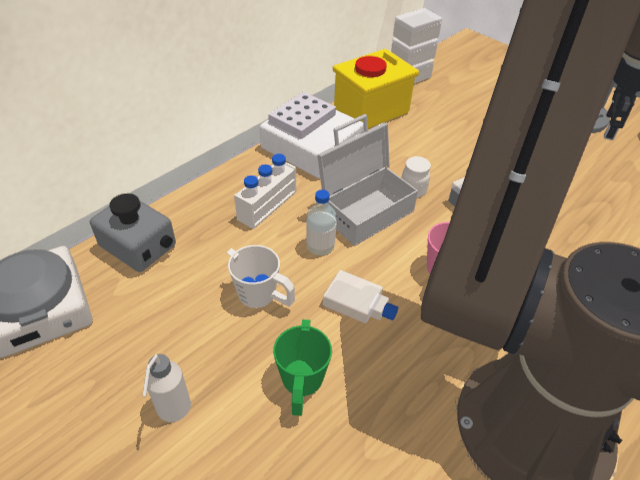

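View pics/top0.png

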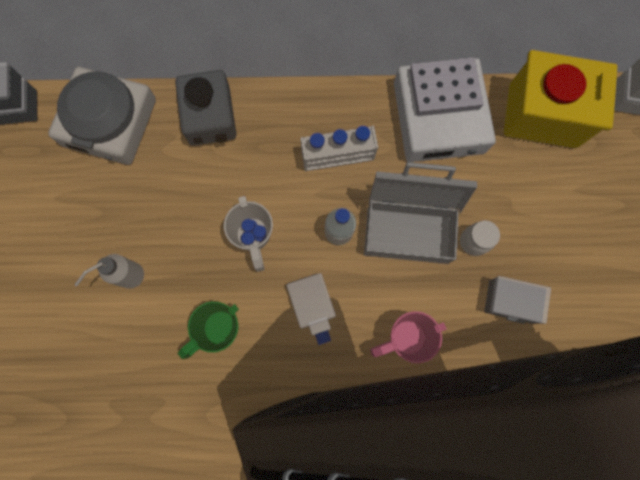

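The side view shows the white jug at (256,278), the green look-alike at (302,358) and the pink one at (440,250). In the top view they are at (248,227), (213,325) and (415,337). The white jug is the one meant because it holds blue caps. I'll confirm it in enlarged crops.

```bash
python3 - <<'E'
import cv2,numpy as np
t=cv2.imread('pics/top0.png');s=cv2.imread('pics/side0.png')
a=cv2.resize(t[185:285,195:295],None,fx=4,fy=4,interpolation=2)
b=cv2.resize(s[230:330,215:315],None,fx=4,fy=4,interpolation=2)
cv2.imwrite('pics/jugc.png',np.hstack([a,b]))
a=cv2.resize(t[155:275,350:490],None,fx=2.8,fy=2.8*1,interpolation=2)
b=cv2.resize(s[110:250,300:440],None,fx=2.8,fy=2.8,interpolation=2)
a=np.pad(a,((0,b.shape[0]-a.shape[0]),(0,0),(0,0)))
cv2.imwrite('pics/tinc.png',np.hstack([a,b]))
E
```

```text
(no output)
```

View pics/jugc.png

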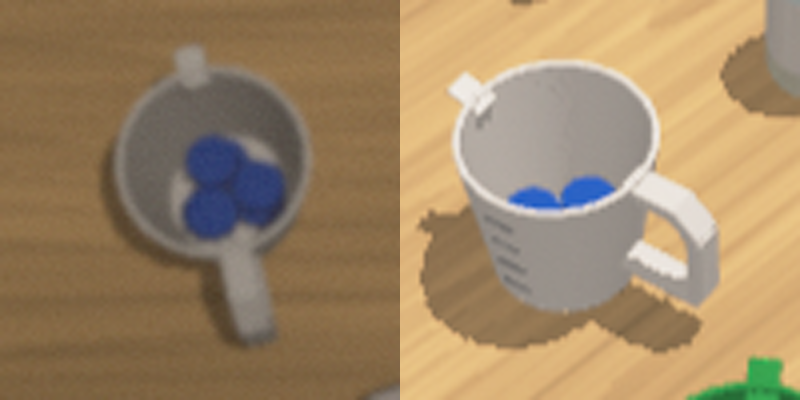

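View pics/tinc.png

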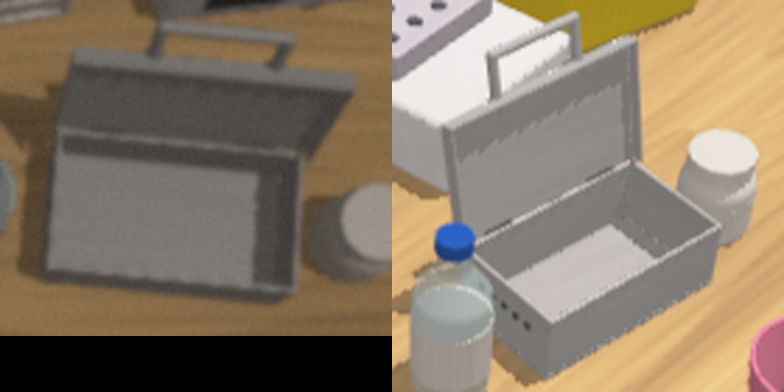

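The crops confirm it: a white jug with three blue caps showing, its lip at top-view (243,201) and its handle tip at (259,269). The tin's rim corners are near (366,254), (455,259), (457,209) and (371,201). Next I turn these into positions.

```bash
python3 - <<'E'
from h import *
np.set_printoptions(precision=4,suppress=True)
t=load('top0.png');s=load('side0.png')
T=lambda u,v,z:onz(t,u,v,z)
c=T(248,225.3,.1);print('jug mouth',c)
for n,u,v,z in(('lip',242.7,197.5,.1),('handle end',260.5,270,.08),('handle near',255,249,.098)):
    p=T(u,v,z);print(n,p,np.linalg.norm((p-c)[:2]),np.arctan2(*(p-c)[[1,0]]))
# side check of jug rim centre: left (228,264)... rim extremes
for n,(u,v) in dict(l=(228.5,262),r=(279.7,264),top=(255,245.3),bot=(254,283.3)).items(): print(n,onz(s,u,v,.1)-c,np.linalg.norm((onz(s,u,v,.1)-c)[:2]))
print('tin')
tc=[(365.7,254),(455,259.3),(457,209.3),(371.4,201.4)]
P=[T(u,v,.07) for u,v in tc]
for p in P: print(p)
for a,b in((0,1),(1,2),(2,3),(3,0)): print(np.linalg.norm(P[a]-P[b]),np.arctan2(*(P[b]-P[a])[[1,0]]))
sc=[(300+(550-392)/2.8,110+323/2.8),(300+(718-392)/2.8,110+226/2.8),(300+(630-392)/2.8,110+163/2.8),(300+(472-392)/2.8,110+243/2.8)]
for u,v in sc: print('side',onz(s,u,v,.07))
print('bar',tri(t,(408.2,164.6),s,(335.7,127.9)),tri(t,(453.6,168.6),s,(366,116)))
for n,a,z in(('bottlecap',(342.5,216),.165),('jar',(486,235),.085),('flask',(311,300),.036),('flaskcap',(322,338),.02),('pink',(416,337),.1),('green',(213,326),.1),('rack',(339,150),.06)): print(n,T(*a,z))
E
```

```text
jug mouth [0.5898 0.1597 0.1   ]
lip [0.6531 0.1719 0.1   ] 0.064533547292386 0.1913576095490989
handle end [0.4934 0.1339 0.08  ] 0.09973897639988849 -2.8798981839494457
handle near [0.5371 0.1443 0.098 ] 0.05486523530104497 -2.8566398473981534
l [ 0.0379  0.0349 -0.    ] 0.05148740572535841
r [-0.0403 -0.0373  0.    ] 0.054896706553128394
top [ 0.0353 -0.0355 -0.    ] 0.05007222695390945
bot [-0.042   0.0344 -0.    ] 0.05426778206790703
tin
[ 0.527  -0.0992  0.07  ]
[ 0.5119 -0.2974  0.07  ]
[ 0.6265 -0.3101  0.07  ]
[ 0.648  -0.1166  0.07  ]
0.19878828035281054 -1.6468922156209358
0.11527134299810862 -0.11011258612365304
0.1946807319113274 1.4598182827491262
0.1222658550327163 2.9988190283630902
side [ 0.5325 -0.1002  0.07  ]
side [ 0.5099 -0.2952  0.07  ]
side [ 0.6192 -0.3065  0.07  ]
side [ 0.6445 -0.1248  0.07  ]
bar (array([ 0.6779, -0.1735,  0.2286]), np.float64(0.0019575177892438467)) (array([ 0.6688, -0.2659,  0.2223]), np.float64(0.005600814953804932))
bottlecap [ 0.5915 -0.0437  0.165 ]
jar [ 0.5629 -0.3658  0.085 ]
flask [0.4297 0.0242 0.036 ]
flaskcap [0.3454 0.0008 0.02  ]
pink [ 0.3435 -0.1952  0.1   ]
green [0.3733 0.2315 0.1   ]
rack [ 0.7765 -0.0468  0.06  ]
```

Only 4 DOF are available, so the tool always points down. I'll pinch the handle, let the jug pivot in the jaws by rolling it on its foot edge, then lever it over the tin's front rim. First I go above the jug.

Call:
send_rows:
  motion:
    - [[0, 0.048, 0, 0, 0], [0, 0.048, 0, 0, 0], [0, 0.048, 0, 0, 0], [0, 0.048, 0, 0, 0], [0, 0.048, 0, 0, 0], [0, 0.048, 0, 0, 0], [0, 0.02, -0.05, 0, 0.02], [0, 0.02, -0.05, 0, 0.02], [0, 0.02, -0.05, 0, 0.02], [0, 0.02, -0.05, 0, 0.02], [0, 0.02, -0.05, 0, 0.02], [0, 0.02, -0.05, 0, 0.02], [0, 0.018, -0.05, 0, 0], [0, 0.018, -0.05, 0, 0], [0, 0.018, -0.05, 0, 0], [0, 0.018, -0.05, 0, 0], [0, 0.018, -0.05, 0, 0]]
  grip_force: 60

```text
time_s: 2.22
eef_pos: [0.5582, 0.1063, 0.2996]
eef_rot: [0.993, 0.121, -0.002, -0.003]
ft_force: [0.9, -0.2, 0.2]
width: 0.999
```

```bash
cat >> h.py <<'E'
from scipy.spatial.transform import Rotation as Ro
def rel(target,yaw=None):
    """world TCP target -> tool-axis shift, tool-z turn"""
    s=bot.state();R=Ro.from_quat(s['eef_rot']).as_matrix()
    d=R.T@(np.array(target)-s['eef_pos']);a=np.arctan2(R[1,0],R[0,0])
    np.set_printoptions(precision=4,suppress=True)
    print('t',s['time_s'],'tcp',s['eef_pos'],'yaw',round(a,4),'zax',R[:,2],'F',s['ft_force'],'w',s['width'])
    print('shift',d,'turn',None if yaw is None else -(yaw-a))
E
python3 - <<'E'
from h import *
rel([.506,.139,.139],.245)
E
```

```text
t 2.225 tcp [0.5582 0.1063 0.2996] yaw 0.2434 zax [-0.0055  0.0051 -1.    ] F [ 0.9336 -0.1898  0.2427] w 0.9985047430601741
shift [-0.0421 -0.0433  0.1611] turn -0.0016295433665292625
```

Call:
send_rows:
  motion:
    - [[0, -0.021, -0.022, 0, 0], [0, -0.021, -0.022, 0, 0], [0, 0, 0, 0.035, 0], [0, 0, 0, 0.035, 0], [0, 0, 0, 0, 0]]

```text
time_s: 2.85
eef_pos: [0.5043, 0.1448, 0.2282]
eef_rot: [0.992, 0.124, -0.003, -0.003]
ft_force: [-0.3, -0.4, 0.0]
width: 0.997
```

```bash
python3 - <<'E'
from h import *
rel([.506,.139,.139],.245)
a=grab('top','top1.png')['pixels'];b=grab('side','side1.png')['pixels']
cv2.imwrite('pics/m1.png',np.hstack([cv2.resize(a[170:290,190:310],(400,400)),cv2.resize(b[190:330,200:340],(400,400))]))
E
```

```text
t 2.85 tcp [0.5043 0.1448 0.2282] yaw 0.2495 zax [-0.0058  0.0055 -1.    ] F [-0.3133 -0.4173  0.0196] w 0.9974313024648679
shift [0.0006 0.0066 0.0891] turn 0.0044913285608290665
```

View pics/m1.png

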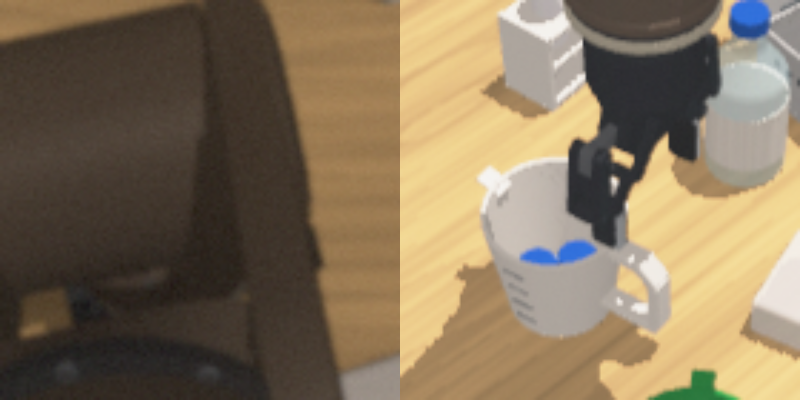

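The side crop shows the open fingers above the rim and handle (handle corner at crop (655,275)), so I descend onto the handle corner.

Call:
send_rows:
  motion:
    - [[0, 0, 0.0035, 0.03, 0], [0, 0, 0.003, 0.03, 0], [0, 0, 0, 0.029, 0], [0, 0, 0, 0, 0]]

```text
time_s: 3.45
eef_pos: [0.5124, 0.1395, 0.1458]
eef_rot: [0.992, 0.124, 0.005, -0.004]
ft_force: [0.6, 0.5, 0.1]
width: 0.999
```

```bash
python3 - <<'E'
from h import *
rel([.506,.139,.139],.245)
b=grab('side','side2.png')['pixels']
cv2.imwrite('pics/m2.png',cv2.resize(b[210:330,210:330],(600,600)))
E
```

```text
t 3.45 tcp [0.5124 0.1395 0.1458] yaw 0.2482 zax [ 0.0083  0.0086 -0.9999] F [0.5751 0.5091 0.1079] w 0.9994464085799065
shift [-0.0064 -0.001   0.0068] turn 0.003200274843032036
```

View pics/m2.png

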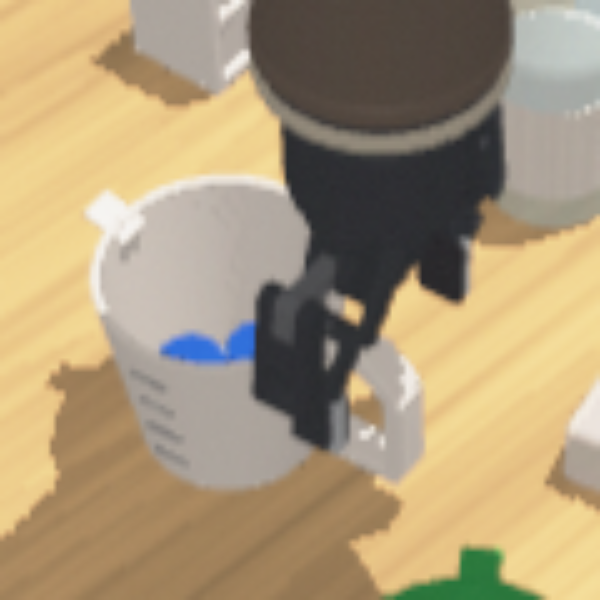

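Call:
send_rows:
  motion:
    - [[0, -0.008, 0, 0.004, 0], [0, 0, 0, 0.003, 0], [0, 0, 0, 0, 0]]

```text
time_s: 3.88
eef_pos: [0.5067, 0.138, 0.143]
eef_rot: [0.992, 0.124, 0.008, -0.004]
ft_force: [0.6, -0.3, -0.1]
width: 0.998
```

```bash
python3 - <<'E'
from h import *
rel([.506,.139,.139],.245)
E
```

```text
t 3.875 tcp [0.5067 0.138  0.143 ] yaw 0.2482 zax [ 0.015   0.01   -0.9998] F [ 0.6373 -0.2869 -0.1096] w 0.9979421935662188
shift [-0.0005 -0.0011  0.004 ] turn 0.0032134435296398145
```

Call:
send_rows:
  motion:
    - [[0, -0.001, -0.001, 0.004, 0], [0, 0, 0, 0, 0], [255, 0, 0, 0, 0], [255, 0, 0, 0, 0], [255, 0, 0, 0, 0], [255, 0, 0, 0, 0], [255, 0, 0, 0, 0], [255, 0, 0, 0, 0]]
  grip_force: 40

```text
time_s: 4.88
eef_pos: [0.5059, 0.139, 0.1392]
eef_rot: [0.992, 0.124, 0.009, -0.004]
ft_force: [-0.8, 0.5, 1.1]
width: 0.202
```

```bash
python3 - <<'E'
from h import *
rel([.506,.139,.139],.245)
b=grab('side','side3.png')['pixels']
cv2.imwrite('pics/m3.png',cv2.resize(b[210:330,210:330],(600,600)))
E
```

```text
t 4.875 tcp [0.5059 0.139  0.1392] yaw 0.2484 zax [ 0.0159  0.0102 -0.9998] F [-0.8127  0.4548  1.0803] w 0.20226332781561274
shift [0.0001 0.     0.0002] turn 0.0033636881604626745
```

View pics/m3.png

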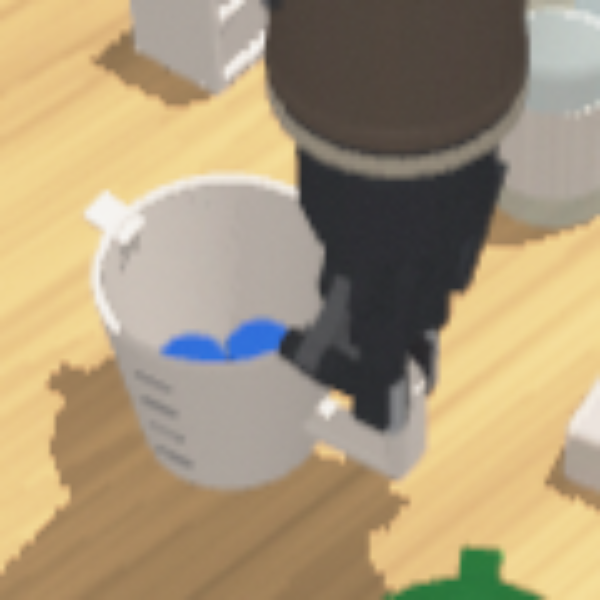

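Gripped: the width reads 17 mm and the pads are on the handle corner at crop (390,400). Next I roll the jug forward on its far foot edge in small steps.

Call:
send_rows:
  motion:
    - [[255, 0.008, 0, -0.01, 0], [255, 0.009, 0, -0.01, 0], [255, 0.01, 0, -0.009, 0], [255, 0.01, 0, -0.008, 0], [255, 0, 0, 0, 0]]

```text
time_s: 5.55
eef_pos: [0.5445, 0.1485, 0.1802]
eef_rot: [0.992, 0.124, 0.009, -0.004]
ft_force: [-0.2, 0.3, -1.8]
width: 0.204
```

```bash
python3 - <<'E'
from h import *
rel([.506,.139,.139],.245)
b=grab('side','side4.png')['pixels']
cv2.imwrite('pics/m4.png',cv2.resize(b[190:330,210:350],(600,600)))
E
```

```text
t 5.55 tcp [0.5445 0.1485 0.1802] yaw 0.2483 zax [ 0.0171  0.0104 -0.9998] F [-0.1789  0.3073 -1.7636] w 0.20385603942103322
shift [-0.0404 -0.      0.0404] turn 0.003320361653554843
```

View pics/m4.png

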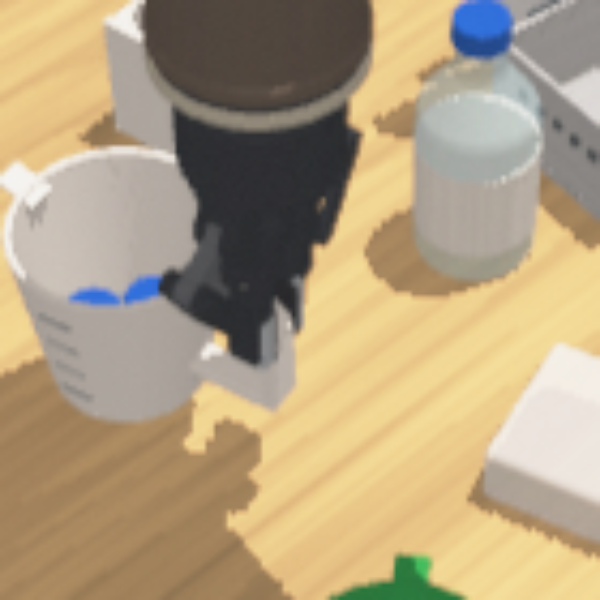

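The side view shows the jug lifted flat (base at crop (130,410)), so 40 N holds it rigidly. I lower it near the bench and slacken to 20 N so it can pivot.

Call:
send_rows:
  motion:
    - [[255, 0, 0, 0.012, 0], [255, 0, 0, 0.012, 0], [255, 0, 0, 0.008, 0], [255, 0, 0, 0, 0]]
  grip_force: 20

```text
time_s: 6.1
eef_pos: [0.5422, 0.1482, 0.1436]
eef_rot: [0.992, 0.124, 0.007, -0.004]
ft_force: [-0.2, -0.1, -1.8]
width: 0.2
```

```bash
python3 - <<'E'
from h import *
rel([.506,.139,.139],.245)
b=grab('side','side5.png')['pixels']
cv2.imwrite('pics/m5.png',cv2.resize(b[190:330,210:350],(600,600)))
E
```

```text
t 6.1 tcp [0.5422 0.1482 0.1436] yaw 0.2483 zax [ 0.012   0.0093 -0.9999] F [-0.2402 -0.1366 -1.776 ] w 0.20026806705873024
shift [-0.0375  0.      0.0041] turn 0.0033240960693809163
```

View pics/m5.png

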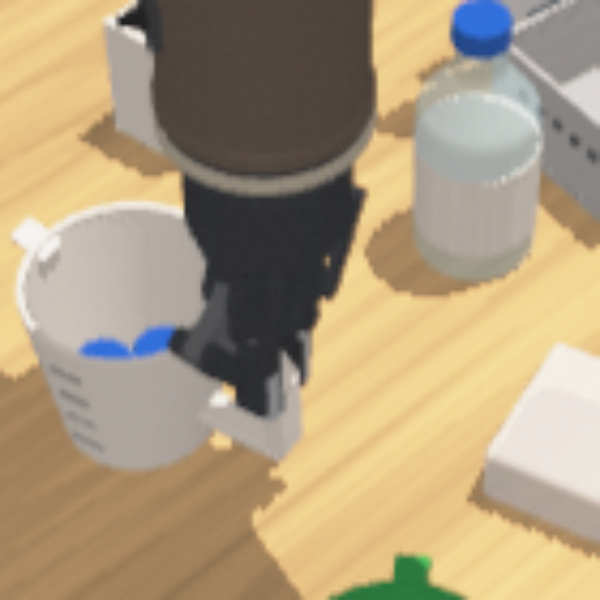

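It still holds at 20 N. I'll ease off with the closure count while the jug is only 4 mm up.

Call:
send_rows:
  motion:
    - [[215, 0, 0, 0, 0], [215, 0, 0, 0, 0], [215, 0, 0, 0, 0]]

```text
time_s: 6.52
eef_pos: [0.5428, 0.1483, 0.1446]
eef_rot: [0.992, 0.124, 0.007, -0.004]
ft_force: [0.5, 0.1, -1.9]
width: 0.199
```

Call:
send_rows:
  motion:
    - [[210, 0, 0, 0, 0], [210, 0, 0, 0, 0], [210, 0, 0, 0, 0]]

```text
time_s: 6.9
eef_pos: [0.543, 0.1484, 0.145]
eef_rot: [0.992, 0.124, 0.008, -0.004]
ft_force: [0.8, 1.1, -2.0]
width: 0.201
```

Call:
send_rows:
  motion:
    - [[207, 0, 0, 0, 0], [207, 0, 0, 0, 0], [207, 0, 0, 0, 0]]

```text
time_s: 7.28
eef_pos: [0.543, 0.1484, 0.145]
eef_rot: [0.992, 0.124, 0.008, -0.004]
ft_force: [-0.5, -0.2, -1.7]
width: 0.202
```

Call:
send_rows:
  motion:
    - [[205, 0, 0, 0, 0], [205, 0, 0, 0, 0], [205, 0, 0, 0, 0]]

```text
time_s: 7.65
eef_pos: [0.543, 0.1484, 0.1449]
eef_rot: [0.992, 0.124, 0.008, -0.004]
ft_force: [1.4, 0.4, -2.4]
width: 0.2
```

Call:
send_rows:
  motion:
    - [[203, 0, 0, 0, 0], [203, 0, 0, 0, 0], [203, 0, 0, 0, 0]]

```text
time_s: 8.02
eef_pos: [0.543, 0.1484, 0.145]
eef_rot: [0.992, 0.124, 0.008, -0.004]
ft_force: [0.5, -0.4, -1.3]
width: 0.206
```

Call:
send_rows:
  motion:
    - [[202, 0, 0, 0, 0], [202, 0, 0, 0, 0]]

```text
time_s: 8.28
eef_pos: [0.543, 0.1484, 0.145]
eef_rot: [0.992, 0.124, 0.008, -0.004]
ft_force: [0.2, 0.4, -1.8]
width: 0.209
```

Call:
send_rows:
  motion:
    - [[201, 0, 0, 0, 0], [201, 0, 0, 0, 0]]

```text
time_s: 8.52
eef_pos: [0.5432, 0.1484, 0.1451]
eef_rot: [0.992, 0.124, 0.008, -0.004]
ft_force: [0.5, 1.4, 0.1]
width: 0.212
```

```bash
python3 - <<'E'
from h import *
b=grab('side','side6.png')['pixels']
cv2.imwrite('pics/m6.png',cv2.resize(b[190:330,210:350],(600,600)))
E
```

```text
(no output)
```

View pics/m6.png

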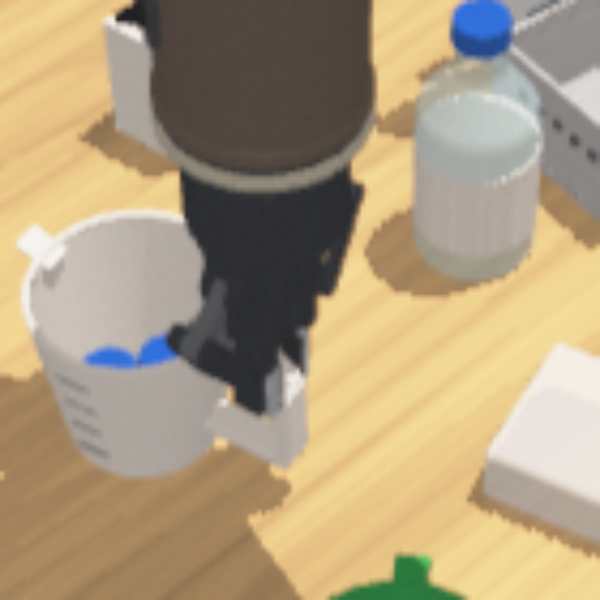

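The jug is standing flat on the bench again (base at crop (140,465)), and slip starts between counts 202 and 201. I regrip slightly lower with a light 202 and try rolling it.

Call:
send_rows:
  motion:
    - [[190, 0, 0, 0, 0], [190, 0, 0, 0.006, 0], [190, 0, 0, 0, 0], [202, 0, 0, 0, 0], [202, 0, 0, 0, 0], [202, 0.008, 0, -0.01, 0], [202, 0.009, 0, -0.01, 0], [202, 0, 0, 0, 0]]

```text
time_s: 9.57
eef_pos: [0.5612, 0.1529, 0.1609]
eef_rot: [0.992, 0.124, 0.008, -0.004]
ft_force: [0.4, 0.7, -0.8]
width: 0.208
```

```bash
python3 - <<'E'
from h import *
rel([.506,.139,.139],.245)
b=grab('side','side7.png')['pixels']
cv2.imwrite('pics/m7.png',cv2.resize(b[190:330,210:350],(600,600)))
E
```

```text
t 9.575 tcp [0.5612 0.1529 0.1609] yaw 0.2483 zax [ 0.0156  0.0101 -0.9998] F [ 0.3511  0.6514 -0.807 ] w 0.20772809044655696
shift [-0.0573 -0.      0.0209] turn 0.003326406334132115
```

View pics/m7.png

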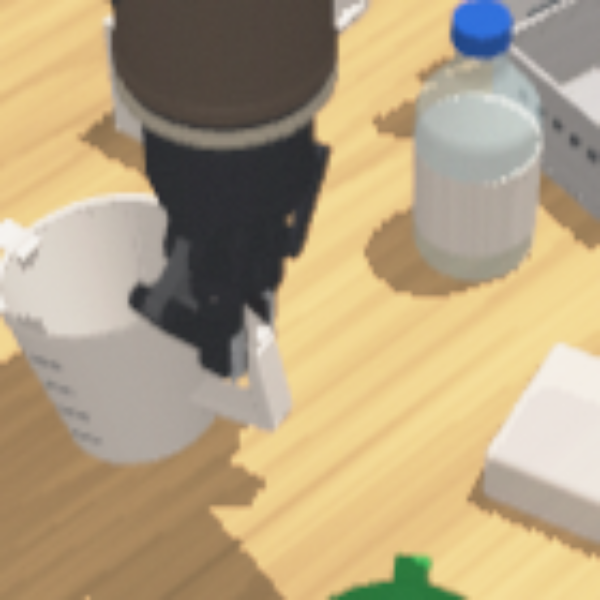

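Now it pivots: the jug leans about 15° with its rear foot edge raised. I continue the arc.

Call:
send_rows:
  motion:
    - [[202, 0.009, 0, -0.009, 0], [202, 0.01, 0, -0.008, 0], [202, 0.011, 0, -0.007, 0], [202, 0.011, 0, -0.007, 0], [202, 0, 0, 0, 0]]

```text
time_s: 10.25
eef_pos: [0.603, 0.1633, 0.1944]
eef_rot: [0.992, 0.124, 0.008, -0.004]
ft_force: [0.5, 0.2, -2.6]
width: 0.212
```

```bash
python3 - <<'E'
from h import *
rel([.506,.139,.139],.245)
b=grab('side','side8.png')['pixels']
cv2.imwrite('pics/m8.png',cv2.resize(b[170:330,190:350],(600,600)))
E
```

```text
t 10.25 tcp [0.603  0.1633 0.1944] yaw 0.2483 zax [ 0.0151  0.01   -0.9998] F [ 0.4536  0.2307 -2.5828] w 0.2115828041453194
shift [-0.101  -0.      0.0537] turn 0.003299278396776073
```

View pics/m8.png

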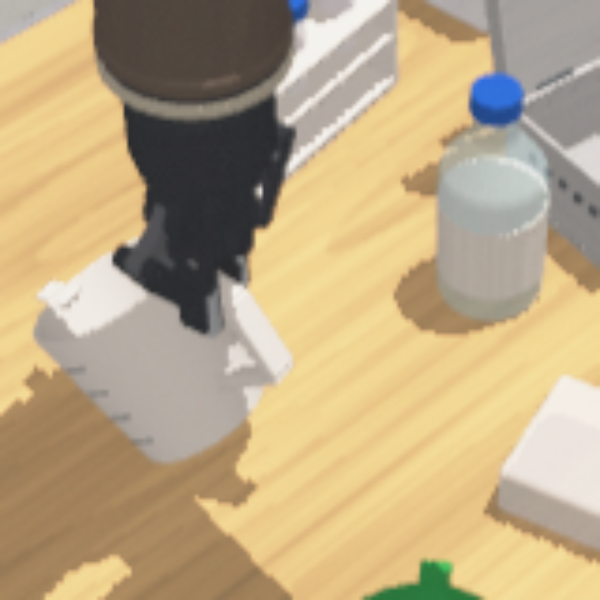

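Call:
send_rows:
  motion:
    - [[202, 0.012, 0, -0.005, 0], [202, 0.012, 0, -0.004, 0], [202, 0.012, 0, -0.003, 0], [202, 0.01, 0, -0.002, 0], [202, 0, 0, 0, 0]]

```text
time_s: 10.92
eef_pos: [0.6496, 0.175, 0.209]
eef_rot: [0.992, 0.124, 0.007, -0.004]
ft_force: [-0.7, 0.2, -2.7]
width: 0.213
```

```bash
python3 - <<'E'
from h import *
rel([.506,.139,.139],.245)
b=grab('side','side9.png')['pixels']
cv2.imwrite('pics/m9.png',cv2.resize(b[170:330,190:350],(600,600)))
E
```

```text
t 10.925 tcp [0.6496 0.175  0.209 ] yaw 0.2483 zax [ 0.013   0.0095 -0.9999] F [-0.7179  0.2198 -2.6807] w 0.21257369170547985
shift [-0.149   0.      0.0677] turn 0.0032657755136070443
```

View pics/m9.png

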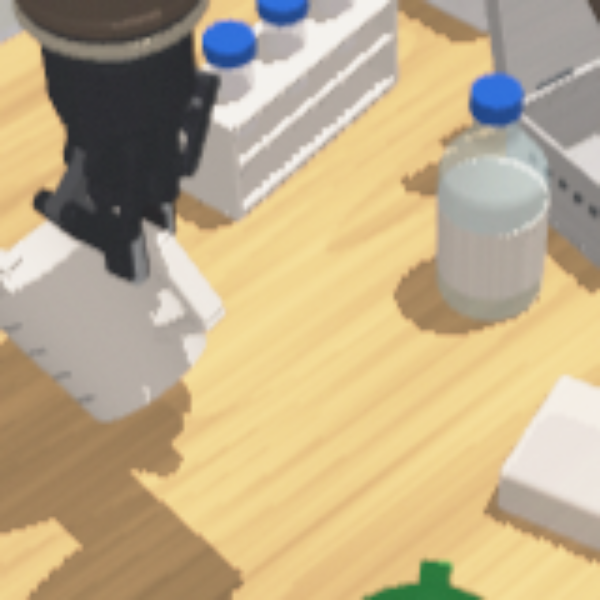

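Call:
send_rows:
  motion:
    - [[255, 0, 0, 0, 0], [255, 0, 0, 0, 0], [255, -0.01, 0, -0.03, 0], [255, -0.02, 0, -0.045, 0], [255, -0.02, 0, -0.045, 0], [255, -0.02, 0, -0.04, 0], [255, -0.02, 0, -0.03, 0], [255, 0, 0, 0, 0]]
  grip_force: 80

```text
time_s: 11.98
eef_pos: [0.5545, 0.1497, 0.4021]
eef_rot: [0.992, 0.124, 0.005, -0.004]
ft_force: [-0.5, 0.5, -1.8]
width: 0.191
```

```bash
python3 - <<'E'
from h import *
rel([.458,-.193,.40],-.11)
a=grab('top','top10.png');b=grab('side','side10.png')
cv2.imwrite('pics/m10.png',np.hstack([cv2.resize(a['pixels'],(400,300)),cv2.resize(b['pixels'],(400,300))]))
E
```

```text
t 11.975 tcp [0.5545 0.1497 0.4021] yaw 0.2483 zax [ 0.009   0.0086 -0.9999] F [-0.5128  0.4896 -1.758 ] w 0.1906150820792611
shift [-0.1777  0.3085 -0.0017] turn 0.3582640840813551
```

View pics/m10.png

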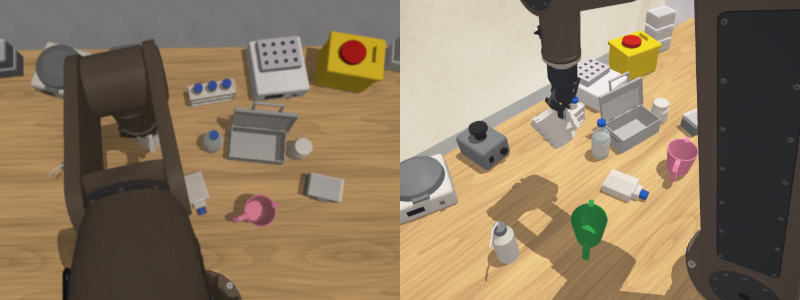

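Call:
send_rows:
  motion:
    - [[255, -0.03, 0.04, 0, 0.06], [255, -0.03, 0.04, 0, 0.06], [255, -0.03, 0.04, 0, 0.06], [255, -0.03, 0.04, 0, 0.06], [255, -0.02, 0.04, 0, 0.06], [255, 0, 0.04, 0, 0.058], [255, 0, 0, 0, 0]]

```text
time_s: 12.95
eef_pos: [0.4366, -0.1132, 0.3862]
eef_rot: [0.998, -0.06, -0.004, -0.004]
ft_force: [-0.2, 1.4, -2.2]
width: 0.192
```

```bash
python3 - <<'E'
from h import *
rel([.458,-.193,.40],-.11)
E
```

```text
t 12.95 tcp [ 0.4366 -0.1132  0.3862] yaw -0.1197 zax [-0.0081  0.0095 -0.9999] F [-0.1593  1.4045 -2.1692] w 0.19218454748106817
shift [ 0.0307  0.0766 -0.0147] turn -0.009732441282835944
```

Call:
send_rows:
  motion:
    - [[255, 0.015, 0.038, -0.007, -0.01], [255, 0.015, 0.038, -0.007, 0], [255, 0, 0, 0, 0]]

```text
time_s: 13.32
eef_pos: [0.4588, -0.1935, 0.3956]
eef_rot: [0.999, -0.054, -0.007, -0.006]
ft_force: [0.3, 0.6, -2.8]
width: 0.19
```

```bash
python3 - <<'E'
from h import *
rel([.458,-.193,.40],-.11)
a=grab('top','top11.png');b=grab('side','side11.png')
cv2.imwrite('pics/m11.png',np.hstack([cv2.resize(a['pixels'][120:360,280:520],(400,400)),cv2.resize(b['pixels'][40:280,280:520],(400,400))]))
E
```

```text
t 13.325 tcp [ 0.4588 -0.1935  0.3956] yaw -0.1079 zax [-0.0132  0.0127 -0.9998] F [ 0.2777  0.6033 -2.8318] w 0.19029140904881903
shift [-0.0009 -0.0005 -0.0044] turn 0.002147061609572856
```

View pics/m11.png

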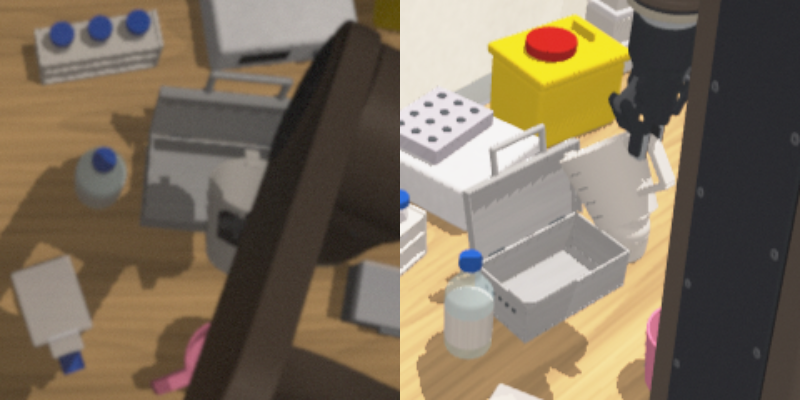

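```bash
python3 - <<'E'
from h import *
b=load('side11.png');p=b['pixels'][100:220,360:480]
cv2.imwrite('pics/m12.png',cv2.resize(p,(600,600),interpolation=2))
# predicted points for theta
s=bot.state();R=Ro.from_quat(s['eef_rot']).as_matrix();P=s['eef_pos']+.054*R[:,2]
X=np.array([np.cos(-.108),np.sin(-.108),0]);Z=np.array([0,0,1])
for th in (45,50,55,60):
    c,q=np.cos(np.radians(th)),np.sin(np.radians(th))
    f=lambda a,h:P+X*((a+85)*c+(h-85)*q)+Z*(-(a+85)*q+(h-85)*c)
    print(th,[(n,((proj(b,f(a,h))[0]-[360,100])*5).round()) for n,a,h in(('lip',60,100),('F',40,0),('nearfoot',-40,0),('hlow',-96,30))])
E
```

```text
45 [('lip', array([-1813.,   666.])), ('F', array([-682., 2627.])), ('nearfoot', array([ 635., 4862.])), ('hlow', array([ -85918., -140304.]))]
50 [('lip', array([-1672.,   910.])), ('F', array([-511., 2923.])), ('nearfoot', array([1049., 5569.])), ('hlow', array([-16296., -23554.]))]
55 [('lip', array([-1536.,  1146.])), ('F', array([-321., 3249.])), ('nearfoot', array([1595., 6500.])), ('hlow', array([ -9503., -12158.]))]
60 [('lip', array([-1402.,  1379.])), ('F', array([-107., 3618.])), ('nearfoot', array([2361., 7805.])), ('hlow', array([-6907., -7802.]))]
```

View pics/m12.png

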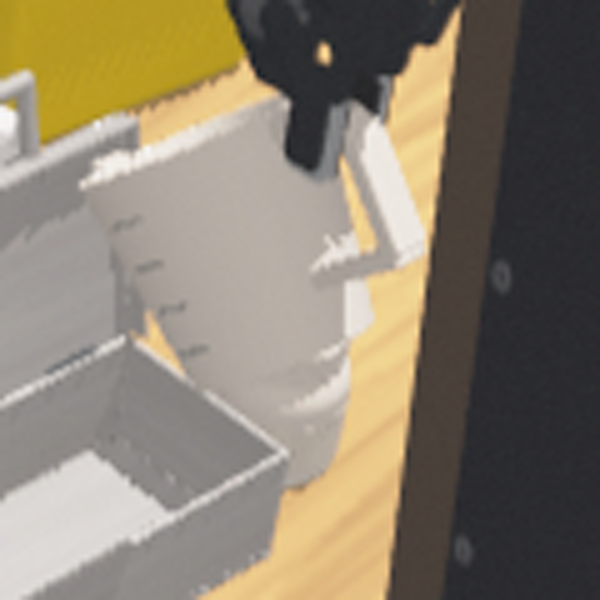

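```bash
python3 - <<'E'
from h import *
b=load('side11.png')
s=bot.state();R=Ro.from_quat(s['eef_rot']).as_matrix();P=s['eef_pos']+.054*R[:,2]
X=np.array([np.cos(-.108),np.sin(-.108),0]);Z=np.array([0,0,1])
for th in (30,40,45,50,55,60):
    c,q=np.cos(np.radians(th)),np.sin(np.radians(th))
    f=lambda a,h:P+.001*(X*((a+85)*c+(h-85)*q)+Z*(-(a+85)*q+(h-85)*c))
    print(th,[(n,((proj(b,f(a,h))[0]-[360,100])*5).round()) for n,a,h in(('lip',62,100),('F',40,0),('nearfoot',-40,0),('hlow',-96,28),('htop',-96,95))])
E
```

```text
30 [('lip', array([78., 93.])), ('F', array([170., 311.])), ('nearfoot', array([299., 317.])), ('hlow', array([383., 257.])), ('htop', array([345.,  94.]))]
40 [('lip', array([ 93., 150.])), ('F', array([207., 356.])), ('nearfoot', array([329., 334.])), ('hlow', array([400., 251.])), ('htop', array([341.,  90.]))]
45 [('lip', array([103., 178.])), ('F', array([227., 376.])), ('nearfoot', array([345., 340.])), ('hlow', array([408., 246.])), ('htop', array([338.,  88.]))]
50 [('lip', array([114., 205.])), ('F', array([248., 395.])), ('nearfoot', array([360., 344.])), ('hlow', array([415., 240.])), ('htop', array([336.,  86.]))]
55 [('lip', array([127., 232.])), ('F', array([270., 412.])), ('nearfoot', array([376., 347.])), ('hlow', array([421., 234.])), ('htop', array([333.,  85.]))]
60 [('lip', array([141., 258.])), ('F', array([292., 427.])), ('nearfoot', array([391., 348.])), ('hlow', array([427., 226.])), ('htop', array([331.,  84.]))]
```

In the side view the jug is held at roughly 42° (lip near crop (100,175)). I bring its lower wall just in front of the tin's front rim.

Call:
send_rows:
  motion:
    - [[255, -0.008, 0, 0.03, 0], [255, -0.008, 0, 0.03, 0], [255, 0, 0, 0.03, 0], [255, 0, 0, 0.03, 0], [255, 0, 0, 0.025, 0], [255, 0, 0, 0, 0]]

```text
time_s: 14.18
eef_pos: [0.4379, -0.1797, 0.2442]
eef_rot: [0.999, -0.05, -0.01, -0.008]
ft_force: [0.8, 0.2, -0.7]
width: 0.192
```

```bash
python3 - <<'E'
from h import *
rel([.4425,-.1914,.242],-.11)
b=grab('side','side13.png')['pixels']
cv2.imwrite('pics/m13.png',cv2.resize(b[100:260,330:490],(600,600)))
E
```

```text
t 14.175 tcp [ 0.4379 -0.1797  0.2442] yaw -0.0995 zax [-0.0186  0.0173 -0.9997] F [ 0.787   0.2052 -0.7215] w 0.19152834287822967
shift [0.0057 0.0112 0.0019] turn 0.010530152506071505
```

View pics/m13.png

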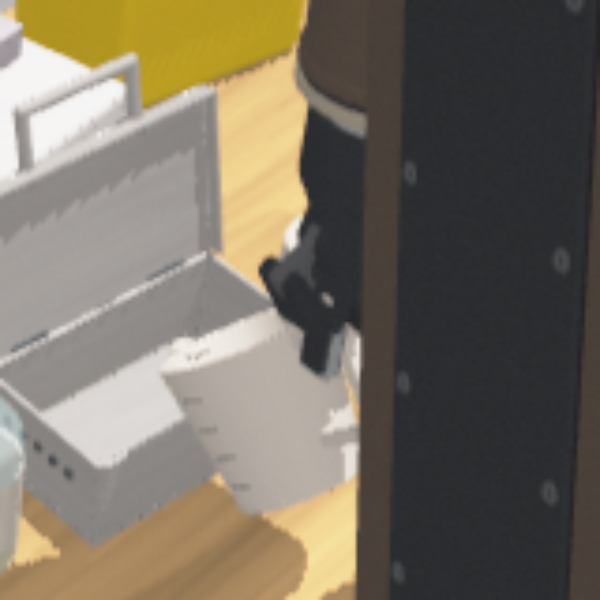

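The lower wall is right at the front rim (crop (215,470)). With 20 N grip I push forward along the lever arc.

Call:
send_rows:
  motion:
    - [[255, 0, 0.009, 0, 0.01], [255, 0.012, 0, -0.004, 0], [255, 0.012, 0, -0.004, 0], [255, 0.012, 0, -0.004, 0], [255, 0.012, 0, -0.002, 0], [255, 0, 0, 0, 0]]
  grip_force: 20

```text
time_s: 14.98
eef_pos: [0.4903, -0.1957, 0.2628]
eef_rot: [0.998, -0.055, -0.007, -0.007]
ft_force: [-3.4, 0.9, 3.8]
width: 0.194
```

```bash
cat > st.py <<'E'
from h import *
import sys
s=bot.state();R=Ro.from_quat(s['eef_rot']).as_matrix();P=s['eef_pos']+.054*R[:,2]
d=P-np.array([.520,-.200,.07])
print('P rel rim mm',1000*(.994*d[0]-.11*d[1]),'lat',1000*(.11*d[0]+.994*d[1]),'up',1000*d[2])
rel(s['eef_pos'],-.11)
n=sys.argv[1]
b=grab('side','s'+n+'.png')['pixels']
cv2.imwrite('pics/m'+n+'.png',cv2.resize(b[100:260,330:490],(600,600)))
E
python3 st.py 14
```

```text
P rel rim mm -30.81637692879739 lat 1.7389070140410523 up 138.7790086283409
t 14.975 tcp [ 0.4903 -0.1957  0.2628] yaw -0.1095 zax [-0.0139  0.0147 -0.9998] F [-3.4393  0.8577  3.7625] w 0.19374314255289415
shift [0. 0. 0.] turn 0.0005163157686621095
```

View pics/m14.png

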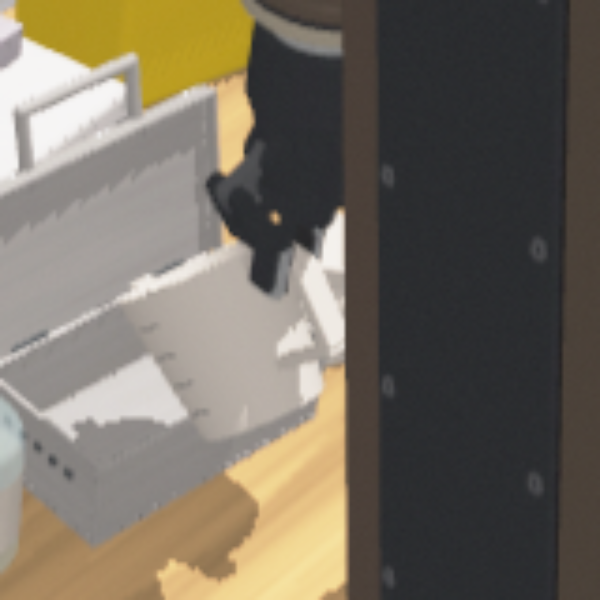

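Call:
send_rows:
  motion:
    - [[204, 0, 0, 0, 0], [204, 0.006, 0, 0.004, 0], [204, 0.008, 0, 0.003, 0], [204, 0.01, 0, 0.001, 0], [204, 0, 0, 0, 0]]

```text
time_s: 15.65
eef_pos: [0.5157, -0.1994, 0.2603]
eef_rot: [0.998, -0.055, -0.003, -0.005]
ft_force: [-2.1, 1.0, 2.5]
width: 0.204
```

```bash
python3 st.py 15
```

```text
P rel rim mm -4.713434355984108 lat 0.6663013739979678 up 136.3452017261243
t 15.65 tcp [ 0.5157 -0.1994  0.2603] yaw -0.11 zax [-0.0061  0.0107 -0.9999] F [-2.1349  0.9778  2.4673] w 0.20362103555799815
shift [0. 0. 0.] turn 1.5703120628110523e-05
```

View pics/m15.png

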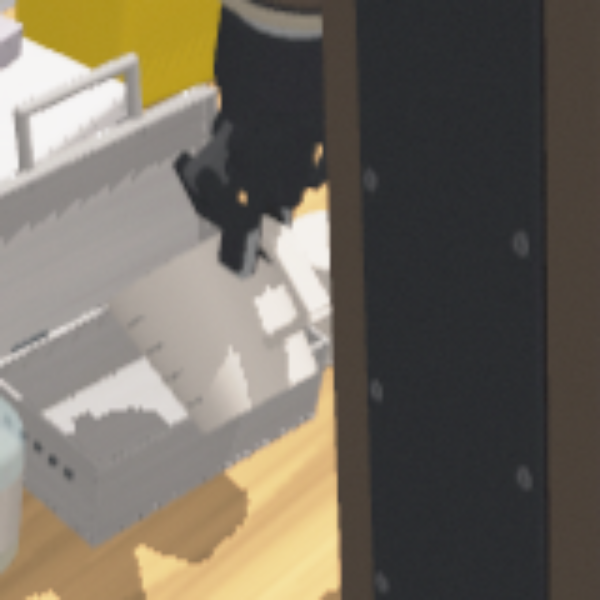

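```bash
cat > th.py <<'E'
from h import *
import sys
n=sys.argv[1];b=load('s'+n+'.png')
s=bot.state();R=Ro.from_quat(s['eef_rot']).as_matrix();P=s['eef_pos']+.054*R[:,2]
X=np.array([np.cos(-.11),np.sin(-.11),0]);Z=np.array([0,0,1]);Y=np.cross(Z,X)
p=cv2.resize(b['pixels'][100:260,330:490],(600,600),interpolation=2)
for th in map(float,sys.argv[2:]):
    c,q=np.cos(np.radians(th)),np.sin(np.radians(th))
    f=lambda a,h,y=0:((proj(b,P+.001*(X*((a+85)*c+(h-85)*q)+Z*(-(a+85)*q+(h-85)*c)+Y*y))[0]-[330,100])*3.75).round()
    print(th,[(m,f(*a)) for m,a in dict(lip=(60,100),rimfront=(54,100),rimleft=(0,100,54),rimback=(-54,100),F=(40,0),fl=(0,0,40),nf=(-40,0),hlow=(-96,28)).items()])
E
python3 th.py 15 45 55 65
python3 - <<'E'
from h import *
b=load('s15.png')['pixels']
cv2.imwrite('pics/m15b.png',cv2.resize(b[140:230,345:435],(720,720),interpolation=2))
E
```

```text
45.0 [('lip', array([109., 261.])), ('rimfront', array([114., 260.])), ('rimleft', array([ 95., 277.])), ('rimback', array([210., 224.])), ('F', array([191., 397.])), ('fl', array([180., 415.])), ('nf', array([265., 379.])), ('hlow', array([302., 322.]))]
55.0 [('lip', array([125., 297.])), ('rimfront', array([129., 294.])), ('rimleft', array([104., 300.])), ('rimback', array([212., 234.])), ('F', array([219., 422.])), ('fl', array([204., 432.])), ('nf', array([284., 385.])), ('hlow', array([310., 315.]))]
65.0 [('lip', array([145., 331.])), ('rimfront', array([148., 327.])), ('rimleft', array([116., 322.])), ('rimback', array([215., 243.])), ('F', array([248., 443.])), ('fl', array([228., 444.])), ('nf', array([304., 387.])), ('hlow', array([317., 305.]))]
```

View pics/m15b.png

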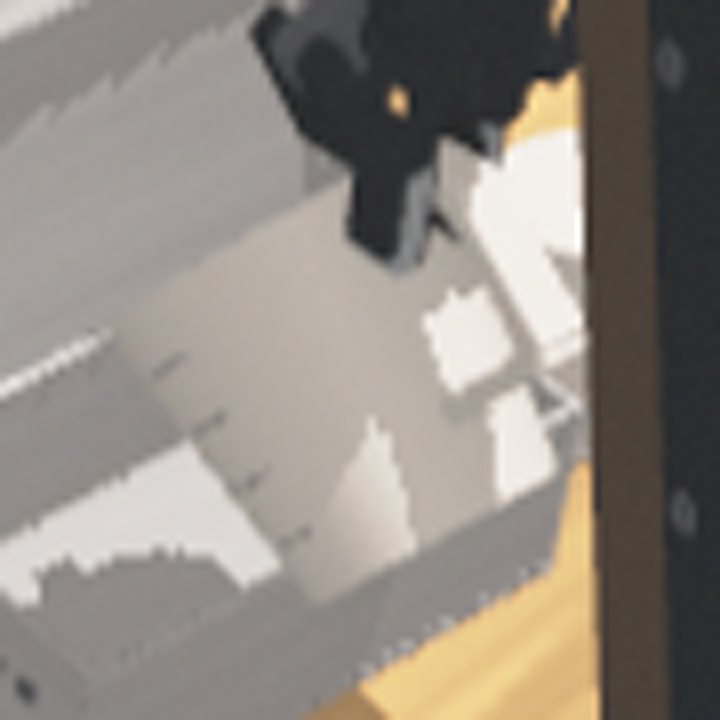

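By projection the tilt is about 56°. The foot disc is seen edge-on at crop line (320,600)-(555,470), hooked just outside the rim. I continue levering.

Call:
send_rows:
  motion:
    - [[204, 0.008, 0, 0.003, 0], [204, 0.008, 0, 0, 0], [204, 0.008, 0, -0.002, 0], [204, 0.006, 0, -0.002, 0], [204, 0, 0, 0, 0]]

```text
time_s: 16.32
eef_pos: [0.5467, -0.203, 0.2629]
eef_rot: [0.998, -0.055, -0.002, -0.005]
ft_force: [-0.2, 0.7, 4.0]
width: 0.206
```

```bash
python3 st.py 16; python3 th.py 16 55 65 75 
```

```text
P rel rim mm 26.575120849880953 lat 0.44437076787754703 up 138.87275854495937
t 16.325 tcp [ 0.5467 -0.203   0.2629] yaw -0.1107 zax [-0.0036  0.01   -0.9999] F [-0.2169  0.6899  4.0391] w 0.20641334802095235
shift [0. 0. 0.] turn -0.0006580548197053504
55.0 [('lip', array([ 93., 269.])), ('rimfront', array([ 97., 266.])), ('rimleft', array([ 71., 270.])), ('rimback', array([176., 204.])), ('F', array([185., 392.])), ('fl', array([170., 401.])), ('nf', array([248., 354.])), ('hlow', array([273., 283.]))]
65.0 [('lip', array([113., 303.])), ('rimfront', array([116., 299.])), ('rimleft', array([ 82., 292.])), ('rimback', array([179., 213.])), ('F', array([214., 412.])), ('fl', array([193., 412.])), ('nf', array([267., 355.])), ('hlow', array([279., 273.]))]
75.0 [('lip', array([135., 334.])), ('rimfront', array([137., 329.])), ('rimleft', array([ 95., 312.])), ('rimback', array([183., 223.])), ('F', array([244., 427.])), ('fl', array([216., 418.])), ('nf', array([284., 352.])), ('hlow', array([283., 261.]))]
```

View pics/m16.png

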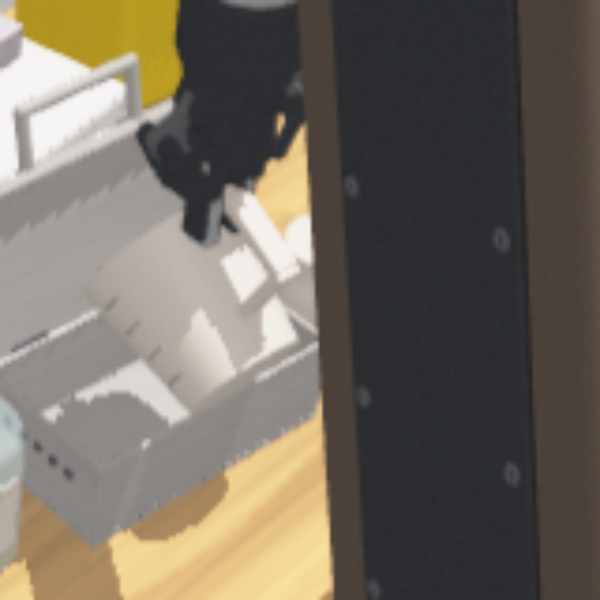

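θ is now about 65°, but the foot edge has crept onto the rim (jug edge from (195,415) is cut off by the rim). I clamp, lift, back up and re-hook further down.

Call:
send_rows:
  motion:
    - [[255, 0, 0, 0, 0], [255, 0, 0, 0, 0], [255, 0, 0, -0.018, 0], [255, -0.02, 0, 0, 0], [255, -0.02, 0, 0, 0], [255, 0, 0, 0.009, 0], [255, 0, 0, 0.009, 0], [255, 0, 0, 0, 0]]
  grip_force: 60

```text
time_s: 17.38
eef_pos: [0.5059, -0.1985, 0.261]
eef_rot: [0.998, -0.055, -0.002, -0.005]
ft_force: [-0.9, -0.1, -1.7]
width: 0.206
```

```bash
python3 st.py 17; python3 th.py 17 55 65 75 
```

```text
P rel rim mm -14.480968027347135 lat 0.4923265997072621 up 137.01479789270948
t 17.375 tcp [ 0.5059 -0.1985  0.261 ] yaw -0.1109 zax [-0.004   0.0103 -0.9999] F [-0.8597 -0.1271 -1.7129] w 0.20553422148643627
shift [0. 0. 0.] turn -0.0009395671675196948
55.0 [('lip', array([135., 303.])), ('rimfront', array([139., 300.])), ('rimleft', array([115., 306.])), ('rimback', array([223., 240.])), ('F', array([229., 429.])), ('fl', array([215., 439.])), ('nf', array([296., 392.])), ('hlow', array([323., 321.]))]
65.0 [('lip', array([155., 338.])), ('rimfront', array([158., 333.])), ('rimleft', array([126., 328.])), ('rimback', array([226., 249.])), ('F', array([259., 450.])), ('fl', array([240., 451.])), ('nf', array([315., 394.])), ('hlow', array([329., 312.]))]
75.0 [('lip', array([178., 369.])), ('rimfront', array([180., 364.])), ('rimleft', array([140., 349.])), ('rimback', array([230., 258.])), ('F', array([290., 465.])), ('fl', array([264., 458.])), ('nf', array([334., 391.])), ('hlow', array([334., 300.]))]
```

View pics/m17.png

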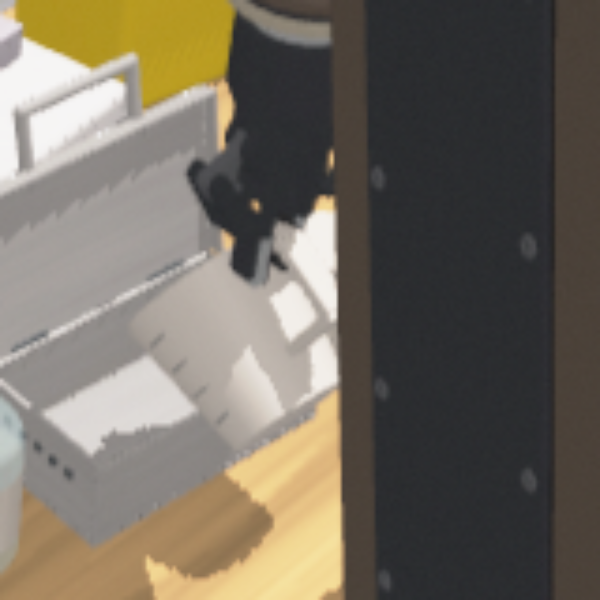

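Re-hooked: the foot overlaps the wall face down to (230,450). I push forward on a lower arc.

Call:
send_rows:
  motion:
    - [[204, 0, 0, 0, 0], [204, 0, 0, 0.006, 0], [204, 0.008, 0, 0.005, 0], [204, 0.01, 0, 0, 0], [204, 0.01, 0, 0, 0], [204, 0, 0, 0, 0]]
  grip_force: 20

```text
time_s: 18.18
eef_pos: [0.5355, -0.2016, 0.25]
eef_rot: [0.998, -0.055, -0.003, -0.005]
ft_force: [-2.6, -0.4, 9.8]
width: 0.208
```

```bash
python3 st.py 18; python3 th.py 18 65 75 85 
```

```text
P rel rim mm 15.18895694623895 lat 0.655963019349882 up 126.02964506840922
t 18.175 tcp [ 0.5355 -0.2016  0.25  ] yaw -0.1104 zax [-0.0059  0.0105 -0.9999] F [-2.5687 -0.4375  9.8478] w 0.20819312735993747
shift [0. 0. 0.] turn -0.0004050136149393452
65.0 [('lip', array([123., 327.])), ('rimfront', array([126., 323.])), ('rimleft', array([ 93., 317.])), ('rimback', array([190., 240.])), ('F', array([224., 437.])), ('fl', array([203., 437.])), ('nf', array([277., 381.])), ('hlow', array([290., 300.]))]
75.0 [('lip', array([145., 358.])), ('rimfront', array([147., 353.])), ('rimleft', array([106., 338.])), ('rimback', array([194., 249.])), ('F', array([254., 452.])), ('fl', array([227., 444.])), ('nf', array([295., 379.])), ('hlow', array([294., 289.]))]
85.0 [('lip', array([169., 386.])), ('rimfront', array([171., 380.])), ('rimleft', array([121., 356.])), ('rimback', array([199., 257.])), ('F', array([283., 461.])), ('fl', array([249., 446.])), ('nf', array([310., 371.])), ('hlow', array([296., 275.]))]
```

View pics/m18.png

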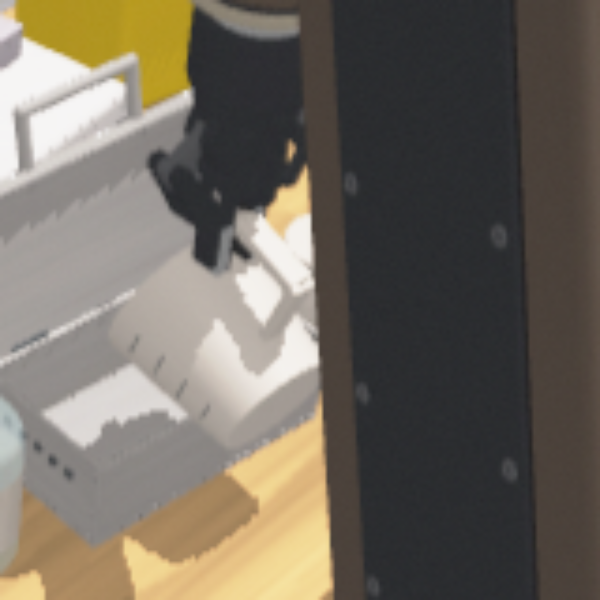

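Clear progress: about 75°, with the foot well outside the rim (bottom at (230,447)). I continue.

Call:
send_rows:
  motion:
    - [[204, 0.01, 0, -0.002, 0], [204, 0.01, 0, 0, 0], [204, 0.01, 0, 0, 0], [204, 0.008, 0, 0.002, 0], [204, 0, 0, 0, 0]]

```text
time_s: 18.85
eef_pos: [0.5744, -0.2056, 0.2489]
eef_rot: [0.998, -0.055, -0.005, -0.005]
ft_force: [-2.0, -0.4, 3.8]
width: 0.202
```

```bash
python3 st.py 19; python3 th.py 19 75 85 95 
```

```text
P rel rim mm 54.09999995595049 lat 0.9998483286922664 up 124.8660169598751
t 18.85 tcp [ 0.5744 -0.2056  0.2489] yaw -0.11 zax [-0.01    0.0115 -0.9999] F [-2.0309 -0.3863  3.8143] w 0.20238684520693578
shift [0. 0. 0.] turn 4.028282783524739e-05
75.0 [('lip', array([104., 329.])), ('rimfront', array([107., 323.])), ('rimleft', array([ 64., 307.])), ('rimback', array([150., 219.])), ('F', array([210., 420.])), ('fl', array([182., 411.])), ('nf', array([248., 346.])), ('hlow', array([246., 257.]))]
85.0 [('lip', array([129., 356.])), ('rimfront', array([130., 350.])), ('rimleft', array([ 78., 325.])), ('rimback', array([155., 227.])), ('F', array([239., 428.])), ('fl', array([204., 412.])), ('nf', array([263., 338.])), ('hlow', array([248., 243.]))]
95.0 [('lip', array([154., 380.])), ('rimfront', array([155., 372.])), ('rimleft', array([ 94., 340.])), ('rimback', array([160., 235.])), ('F', array([266., 430.])), ('fl', array([224., 407.])), ('nf', array([276., 327.])), ('hlow', array([248., 228.]))]
```

View pics/m19.png

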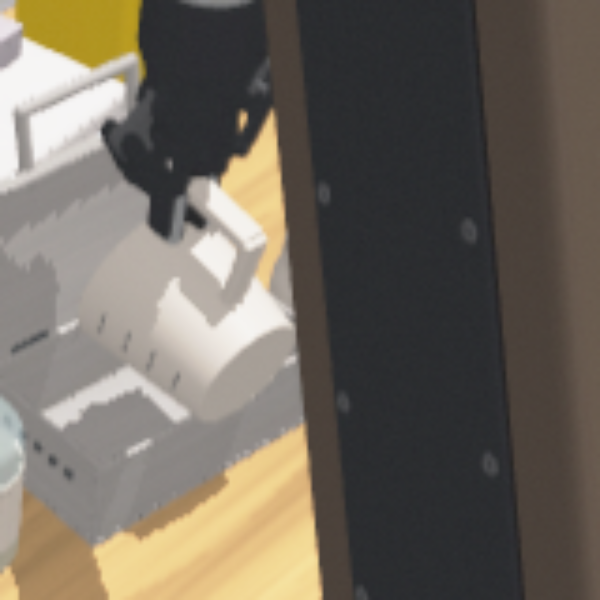

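About 87° now, with the foot's underside visible at (240,375). I push down and forward past horizontal.

Call:
send_rows:
  motion:
    - [[204, 0.004, 0, 0.006, 0], [204, 0.006, 0, 0.006, 0], [204, 0.008, 0, 0.006, 0], [204, 0.006, 0, 0.005, 0], [204, 0, 0, 0, 0]]

```text
time_s: 19.52
eef_pos: [0.6036, -0.2094, 0.2307]
eef_rot: [0.998, -0.055, 0.002, -0.004]
ft_force: [0.1, 0.4, 2.5]
width: 0.2
```

```bash
python3 st.py 20; python3 th.py 20 85 95 105 
```

```text
P rel rim mm 84.39643692868385 lat 0.27507428077750035 up 106.68232667511671
t 19.525 tcp [ 0.6036 -0.2094  0.2307] yaw -0.111 zax [ 0.005   0.0071 -1.    ] F [0.1216 0.3561 2.5402] w 0.20043262831219175
shift [0. 0. 0.] turn -0.0010302562590578518
85.0 [('lip', array([ 97., 352.])), ('rimfront', array([ 98., 346.])), ('rimleft', array([ 46., 321.])), ('rimback', array([120., 226.])), ('F', array([203., 422.])), ('fl', array([167., 406.])), ('nf', array([225., 334.])), ('hlow', array([209., 241.]))]
95.0 [('lip', array([122., 375.])), ('rimfront', array([122., 368.])), ('rimleft', array([ 61., 336.])), ('rimback', array([125., 233.])), ('F', array([229., 424.])), ('fl', array([186., 402.])), ('nf', array([237., 323.])), ('hlow', array([209., 226.]))]
105.0 [('lip', array([148., 393.])), ('rimfront', array([147., 386.])), ('rimleft', array([ 77., 349.])), ('rimback', array([131., 240.])), ('F', array([254., 419.])), ('fl', array([203., 392.])), ('nf', array([246., 307.])), ('hlow', array([207., 211.]))]
```

View pics/m20.png

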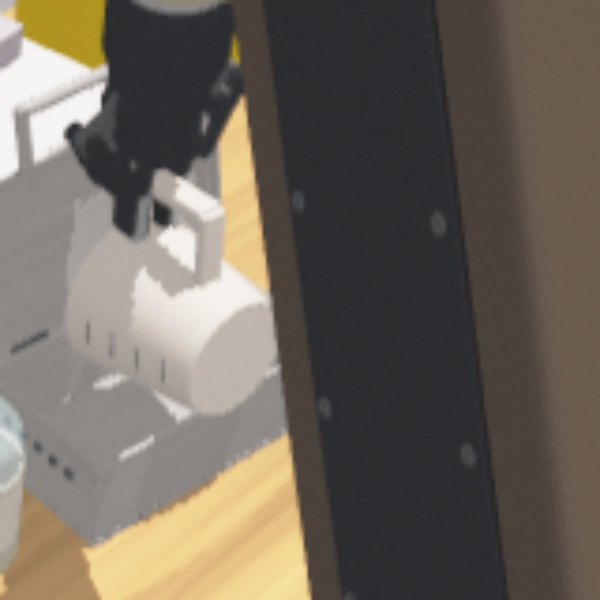

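About 100°. A little further down.

Call:
send_rows:
  motion:
    - [[204, 0.002, 0, 0.006, 0], [204, 0.003, 0, 0.006, 0], [204, 0.002, 0, 0.006, 0], [204, 0, 0, 0, 0]]

```text
time_s: 20.08
eef_pos: [0.6159, -0.2114, 0.2183]
eef_rot: [0.998, -0.056, 0.01, -0.002]
ft_force: [-1.1, 1.4, 3.2]
width: 0.204
```

```bash
python3 st.py 21; python3 th.py 21 95 105 115; python3 -c "
from h import *
a=grab('top','top21.png')['pixels'];cv2.imwrite('pics/t21.png',cv2.resize(a[150:280,340:500],(800,650))[:600])"
```

```text
P rel rim mm 97.71283617111916 lat -0.5375145396346124 up 94.30418103041671
t 20.075 tcp [ 0.6159 -0.2114  0.2183] yaw -0.1122 zax [ 0.0206  0.0026 -0.9998] F [-1.1237  1.3521  3.2431] w 0.20380797341620818
shift [0. 0. 0.] turn -0.0022028810016008343
95.0 [('lip', array([108., 377.])), ('rimfront', array([108., 370.])), ('rimleft', array([ 47., 339.])), ('rimback', array([111., 237.])), ('F', array([213., 426.])), ('fl', array([170., 404.])), ('nf', array([220., 326.])), ('hlow', array([192., 231.]))]
105.0 [('lip', array([133., 395.])), ('rimfront', array([132., 388.])), ('rimleft', array([ 62., 351.])), ('rimback', array([116., 244.])), ('F', array([238., 421.])), ('fl', array([186., 394.])), ('nf', array([229., 310.])), ('hlow', array([190., 215.]))]
115.0 [('lip', array([159., 409.])), ('rimfront', array([157., 401.])), ('rimleft', array([ 78., 361.])), ('rimback', array([123., 249.])), ('F', array([259., 410.])), ('fl', array([200., 379.])), ('nf', array([235., 291.])), ('hlow', array([185., 200.]))]
```

View pics/m21.png

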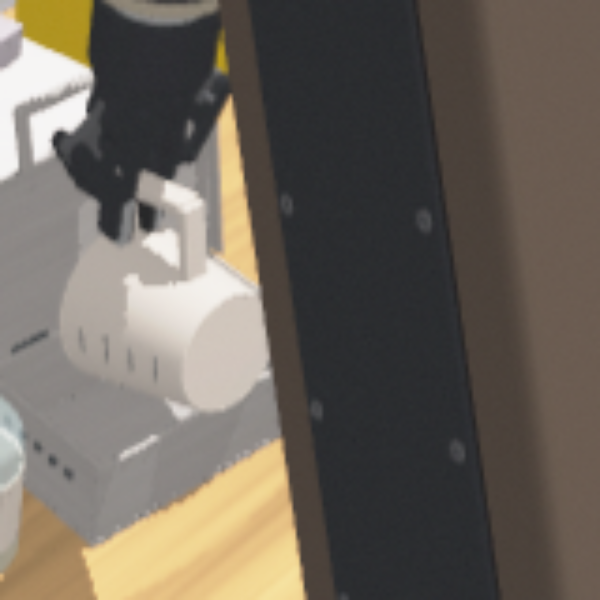

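View pics/t21.png

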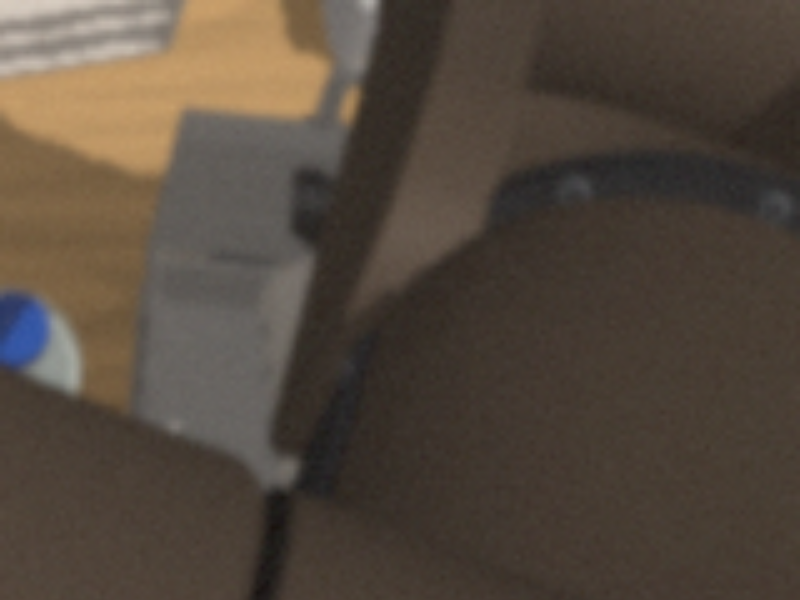

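About 107°. I clamp, lift clear, and jog to free any caps that are sticking.

Call:
send_rows:
  motion:
    - [[255, 0, 0, 0, 0], [255, 0, 0, 0, 0], [255, -0.01, 0, -0.02, 0], [255, -0.01, 0, -0.02, 0], [255, 0.015, 0, 0, 0], [255, -0.025, 0, 0, 0], [255, 0.02, 0, 0, 0], [255, -0.025, 0, 0, 0], [255, 0, 0, 0, 0], [255, 0, 0, 0, 0]]
  grip_force: 100

```text
time_s: 21.42
eef_pos: [0.5793, -0.2083, 0.2634]
eef_rot: [0.998, -0.056, 0.011, -0.001]
ft_force: [-0.5, 0.8, -0.8]
width: 0.192
```

```bash
python3 st.py 22; python3 th.py 22 95 105 115; python3 -c "
from h import *
f=[]
for i in range(6):
    a=grab('top','top22.png')['pixels'];f.append(bot.state()['ft_force'][2])
print(f)
cv2.imwrite('pics/t22.png',cv2.resize(a[150:280,340:500],(800,650))[:600])"
```

```text
P rel rim mm 61.045311616834915 lat -1.567519935116157 up 139.4441220869166
t 21.425 tcp [ 0.5793 -0.2083  0.2634] yaw -0.1124 zax [ 0.023   0.0008 -0.9997] F [-0.5135  0.8165 -0.7912] w 0.19188054286127884
shift [0. 0. 0.] turn -0.002403701580300427
95.0 [('lip', array([152., 356.])), ('rimfront', array([152., 349.])), ('rimleft', array([ 91., 315.])), ('rimback', array([158., 209.])), ('F', array([264., 405.])), ('fl', array([221., 382.])), ('nf', array([274., 300.])), ('hlow', array([245., 201.]))]
105.0 [('lip', array([179., 375.])), ('rimfront', array([178., 367.])), ('rimleft', array([107., 328.])), ('rimback', array([164., 216.])), ('F', array([290., 400.])), ('fl', array([239., 371.])), ('nf', array([283., 284.])), ('hlow', array([243., 185.]))]
115.0 [('lip', array([207., 388.])), ('rimfront', array([205., 380.])), ('rimleft', array([124., 337.])), ('rimback', array([170., 222.])), ('F', array([314., 388.])), ('fl', array([254., 355.])), ('nf', array([290., 264.])), ('hlow', array([239., 168.]))]
[np.float64(-1.1477336266918798), np.float64(-2.4245029703813383), np.float64(-0.5123038273582666), np.float64(-1.7378151109891067), np.float64(-1.9334911613569614), np.float64(-1.2813246470547177)]
```

View pics/m22.png

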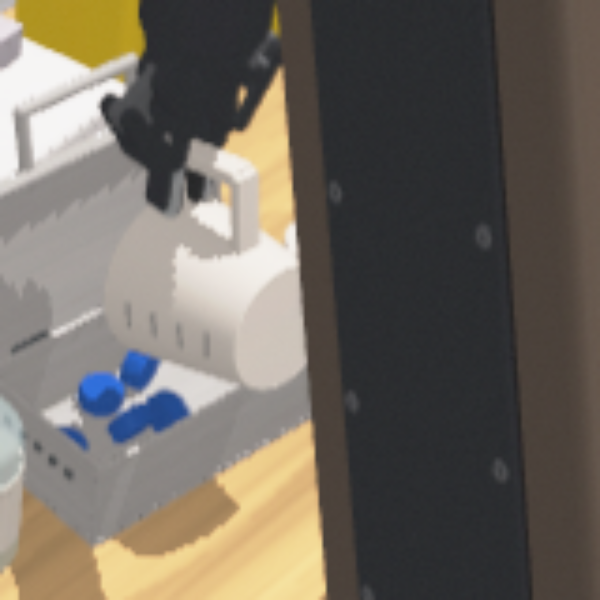

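Five caps are visible in the tin, at (100,393), (140,368), (70,438), (130,422) and (167,408). The sixth is hidden or still in the jug, so I shake a bit more and raise to see.

Call:
send_rows:
  motion:
    - [[255, 0.02, 0, 0, 0], [255, -0.03, 0, 0, 0], [255, 0.03, 0, 0, 0], [255, -0.03, 0, 0, 0], [255, 0.02, 0, 0, 0], [255, 0, 0, 0, 0], [255, 0, 0, -0.03, 0], [255, 0, 0, -0.03, 0], [255, 0, 0, -0.03, 0], [255, -0.01, 0, -0.03, 0], [255, 0, 0, 0, 0]]

```text
time_s: 23.15
eef_pos: [0.5738, -0.2075, 0.3838]
eef_rot: [0.998, -0.056, 0.007, -0.002]
ft_force: [-1.1, 0.5, -1.8]
width: 0.193
```

```bash
python3 st.py 23;  python3 -c "
from h import *
a=grab('top','top23.png')['pixels']
cv2.imwrite('pics/t23.png',cv2.resize(a[150:280,340:500],(800,650))[:600])"
```

```text
P rel rim mm 55.0979456758395 lat -1.2295727324331758 up 259.7695994304149
t 23.15 tcp [ 0.5738 -0.2075  0.3838] yaw -0.1118 zax [ 0.0148  0.0038 -0.9999] F [-1.0857  0.475  -1.8282] w 0.19290611523166623
shift [0. 0. 0.] turn -0.0018010537348842615
```

View pics/m23.png

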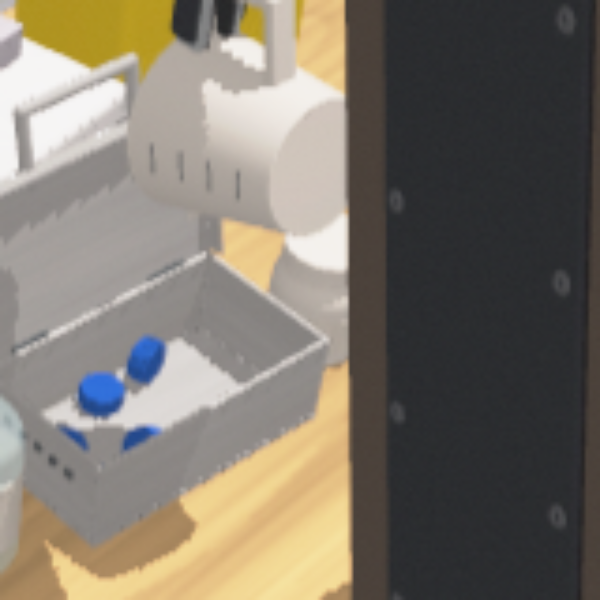

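View pics/t23.png

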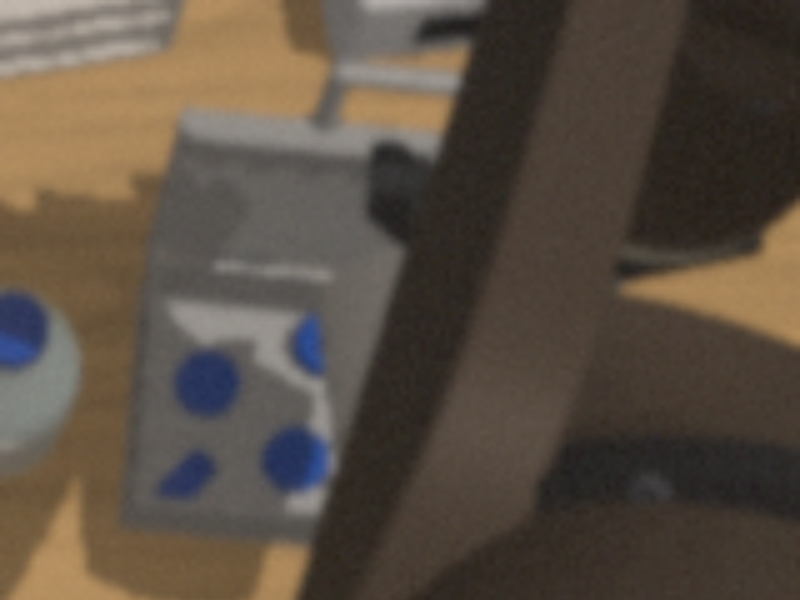

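Call:
send_rows:
  motion:
    - [[255, 0.01, 0.015, 0, 0], [255, -0.01, 0.015, 0, 0], [255, 0.01, 0.02, 0, 0], [255, 0, 0, 0, 0]]

```text
time_s: 23.75
eef_pos: [0.5768, -0.2615, 0.3768]
eef_rot: [0.998, -0.056, 0.003, -0.004]
ft_force: [0.0, -0.3, -1.5]
width: 0.194
```

```bash
python3 st.py 24;  python3 -c "
from h import *
a=grab('top','top24.png')['pixels']
cv2.imwrite('pics/t24.png',cv2.resize(a[150:280,340:500],(800,650))[:600])"
```

```text
P rel rim mm 63.48860657082518 lat -54.42142810611499 up 252.77459418623872
t 23.75 tcp [ 0.5768 -0.2615  0.3768] yaw -0.1116 zax [ 0.0061  0.0073 -1.    ] F [ 0.026  -0.2618 -1.4938] w 0.193917714870061
shift [0. 0. 0.] turn -0.0016449769522155905
```

View pics/t24.png

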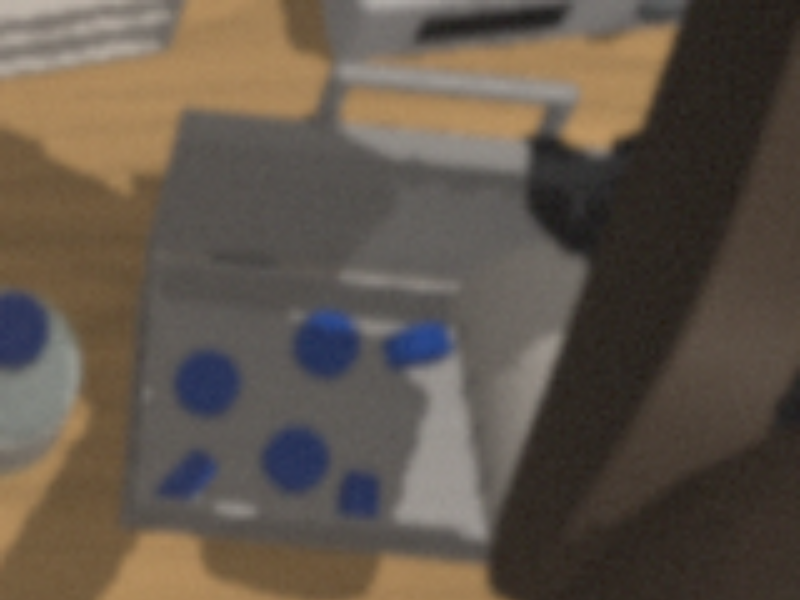

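All six caps are in the tin, at (207,383), (327,343), (420,345), (187,475), (297,460) and (358,495) in the crop. Now I carry the jug to the free spot on the left.

```bash
python3 -c "
from h import *
rel([.66,.17,.40],-.11)"
```

```text
t 23.85 tcp [ 0.5764 -0.26    0.377 ] yaw -0.111 zax [ 0.0057  0.0079 -1.    ] F [ 0.0689  0.3628 -0.7708] w 0.19024386146984673
shift [ 0.0355 -0.4368 -0.0192] turn -0.0010309232825531367
```

Call:
send_rows:
  motion:
    - [[255, 0.003, 0, -0.02, 0], [255, 0.003, -0.02, -0.01, 0], [255, 0.003, -0.045, 0, 0], [255, 0.003, -0.045, 0, 0], [255, 0.003, -0.045, 0, 0], [255, 0.003, -0.045, 0, 0], [255, 0.003, -0.045, 0, 0], [255, 0.003, -0.045, 0, 0], [255, 0.003, -0.045, 0, 0], [255, 0.003, -0.045, 0, 0], [255, 0.003, -0.03, 0, 0], [255, 0, 0, 0, 0]]

```text
time_s: 25.35
eef_pos: [0.6487, 0.17, 0.41]
eef_rot: [0.999, -0.053, -0.0, -0.006]
ft_force: [-0.2, -0.5, -1.8]
width: 0.195
```

```bash
python3 -c "
from h import *
rel([.66,.17,.23],-.11)"
```

```text
t 25.35 tcp [0.6487 0.17   0.41  ] yaw -0.1052 zax [-0.0003  0.0123 -0.9999] F [-0.1503 -0.4952 -1.7583] w 0.19476056262651043
shift [0.0115 0.001  0.18  ] turn 0.004781572774292711
```

Call:
send_rows:
  motion:
    - [[255, 0.006, 0, 0.04, 0], [255, 0.005, 0, 0.04, 0], [255, 0, 0, 0.035, 0], [255, 0, 0, 0.03, 0], [255, 0, 0, 0.025, 0], [255, 0, 0, 0, 0]]

```text
time_s: 26.1
eef_pos: [0.6555, 0.1724, 0.2358]
eef_rot: [0.999, -0.051, -0.001, -0.006]
ft_force: [0.4, -0.2, -0.5]
width: 0.192
```

```bash
cat > v.py <<'E'
from h import *
import sys
rel([.66,.17,.22],-.11)
b=grab('side','s'+sys.argv[1]+'.png')['pixels']
cv2.imwrite('pics/m'+sys.argv[1]+'.png',cv2.resize(b[150:330,160:340],(600,600)))
E
python3 v.py 25
```

```text
t 26.1 tcp [0.6555 0.1724 0.2358] yaw -0.103 zax [-0.0016  0.012  -0.9999] F [ 0.4336 -0.1895 -0.5488] w 0.19156031141499327
shift [0.0048 0.0021 0.0158] turn 0.0070092193240288425
```

View pics/m25.png

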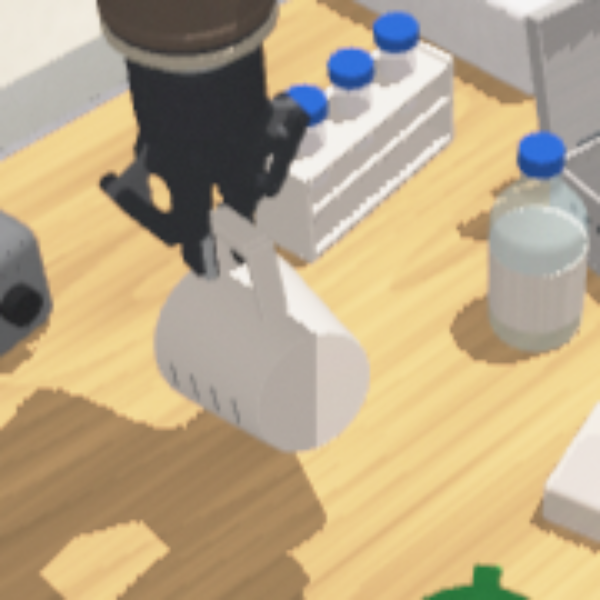

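Call:
send_rows:
  motion:
    - [[255, 0.003, 0.001, 0.011, 0], [255, 0, 0, 0.011, 0], [206, 0, 0, 0, 0], [204, 0, 0, 0, 0], [203, 0, 0, 0, 0], [203, 0, 0, 0, 0], [202, 0, 0, 0, 0], [202, 0, 0, 0, 0]]
  grip_force: 20

```text
time_s: 27.15
eef_pos: [0.6607, 0.1716, 0.2177]
eef_rot: [0.999, -0.052, 0.002, -0.007]
ft_force: [0.8, 0.0, -1.1]
width: 0.21
```

```bash
python3 v.py 26
```

```text
t 27.15 tcp [0.6607 0.1716 0.2177] yaw -0.1031 zax [ 0.0055  0.0135 -0.9999] F [ 0.8475  0.0434 -1.1188] w 0.2096425460937419
shift [-0.0005  0.0017 -0.0023] turn 0.00685026696607606
```

View pics/m26.png

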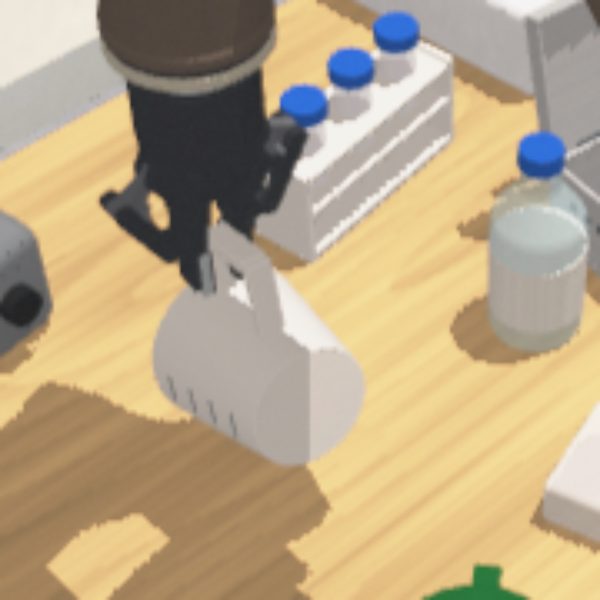

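Call:
send_rows:
  motion:
    - [[202, 0, 0, 0.007, 0], [202, 0, 0, 0.005, 0], [201.5, 0, 0, 0, 0], [201.5, 0, 0, 0, 0], [201.5, 0, 0, 0, 0]]

```text
time_s: 27.82
eef_pos: [0.6606, 0.1718, 0.2045]
eef_rot: [0.999, -0.052, 0.002, -0.007]
ft_force: [-0.7, 0.0, -1.9]
width: 0.208
```

```bash
python3 v.py 27
```

```text
t 27.825 tcp [0.6606 0.1718 0.2045] yaw -0.1031 zax [ 0.0049  0.0134 -0.9999] F [-0.7129  0.001  -1.9364] w 0.20754832659381323
shift [-0.0004  0.0017 -0.0155] turn 0.006903244049256865
```

View pics/m27.png

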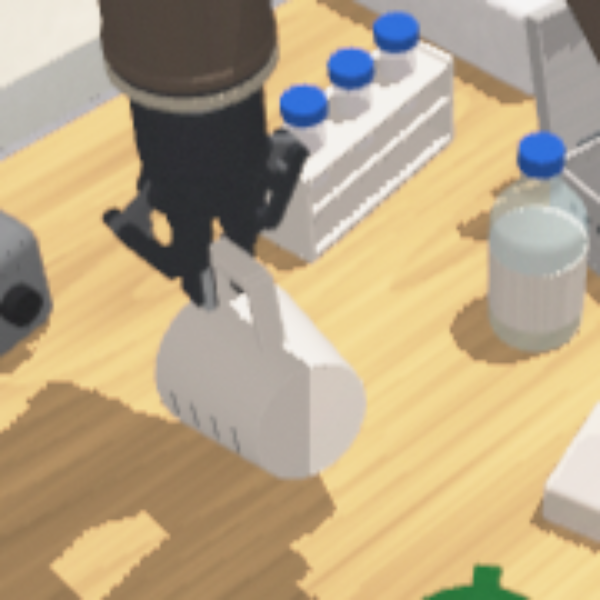

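Call:
send_rows:
  motion:
    - [[201, 0, 0, 0, 0]]

```text
time_s: 28.0
eef_pos: [0.6606, 0.1718, 0.2047]
eef_rot: [0.999, -0.052, 0.002, -0.007]
ft_force: [0.6, 0.3, -0.2]
width: 0.208
```

```bash
python3 v.py 28
```

```text
t 28.0 tcp [0.6606 0.1718 0.2047] yaw -0.1031 zax [ 0.0051  0.0134 -0.9999] F [ 0.585   0.3239 -0.2273] w 0.20773582965884382
shift [-0.0004  0.0016 -0.0154] turn 0.006887971979944285
```

View pics/m28.png

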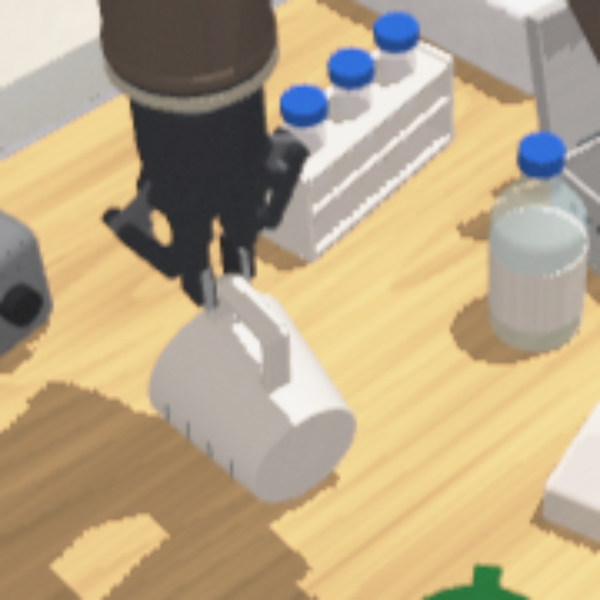

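The jug slid out to lie on its side: foot at (300,450), handle still between the fingertips. Levering it back against the tin's rim is the dependable way upright, so I regrip the handle deeper first.

Call:
send_rows:
  motion:
    - [[192, 0, 0, 0, 0], [192, 0, 0, 0.006, 0], [192, 0, 0, 0.006, 0], [192, 0, 0, 0.001, 0], [255, 0, 0, 0, 0], [255, 0, 0, 0, 0], [255, 0, 0, 0, 0]]
  grip_force: 60

```text
time_s: 28.92
eef_pos: [0.6608, 0.1719, 0.191]
eef_rot: [0.999, -0.051, 0.002, -0.007]
ft_force: [0.2, -0.3, 1.3]
width: 0.194
```

```bash
python3 v.py 29
```

```text
t 28.925 tcp [0.6608 0.1719 0.191 ] yaw -0.103 zax [ 0.0054  0.0132 -0.9999] F [ 0.2246 -0.2797  1.258 ] w 0.1939566411198687
shift [-0.0005  0.0016 -0.029 ] turn 0.006953548124206441
```

View pics/m29.png

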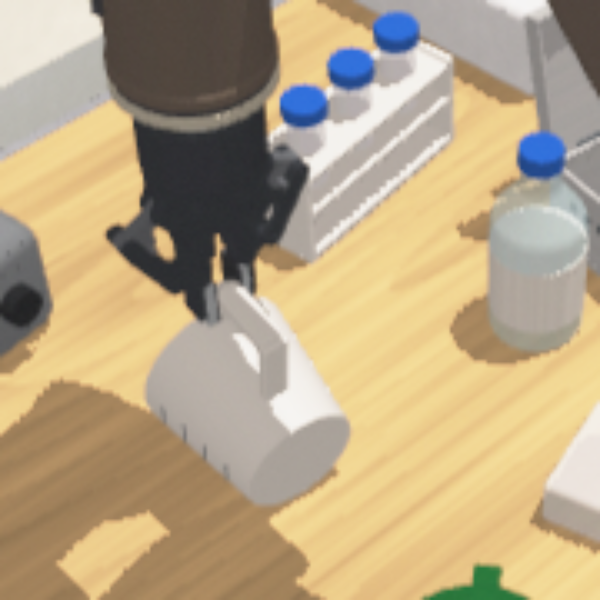

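```bash
python3 -c "
from h import *
rel([.50,.0,.33],-.11);rel([.494,-.197,.33],-.11)"
```

```text
t 28.975 tcp [0.6609 0.1719 0.1911] yaw -0.1031 zax [ 0.0055  0.0133 -0.9999] F [-0.9881 -1.0632  0.1456] w 0.1924833791509867
shift [-0.1418  0.1856 -0.1421] turn 0.0068747498419151065
t 28.975 tcp [0.6609 0.1719 0.1911] yaw -0.1031 zax [ 0.0055  0.0133 -0.9999] F [-0.9881 -1.0632  0.1456] w 0.1924833791509867
shift [-0.1274  0.3821 -0.1447] turn 0.0068747498419151065
```

Call:
send_rows:
  motion:
    - [[255, 0, 0, -0.03, 0], [255, -0.02, 0, -0.04, 0], [255, -0.03, 0.02, -0.04, 0], [255, -0.03, 0.03, -0.032, 0], [255, -0.03, 0.04, 0, 0.005], [255, -0.017, 0.045, 0, 0], [255, 0, 0.045, 0, 0], [255, 0, 0.045, 0, 0], [255, 0, 0.045, 0, 0], [255, 0, 0.045, 0, 0], [255, 0, 0.04, 0, 0], [255, 0, 0.027, 0, 0], [255, 0, 0, 0, 0]]

```text
time_s: 30.6
eef_pos: [0.4879, -0.2067, 0.3316]
eef_rot: [0.999, -0.053, 0.005, -0.007]
ft_force: [0.8, -0.4, -1.5]
width: 0.198
```

```bash
python3 -c "
from h import *
rel([.494,-.197,.285],-.11)"; python3 st.py 30; python3 th.py 30 70 80 90
```

```text
t 30.6 tcp [ 0.4879 -0.2067  0.3316] yaw -0.1068 zax [ 0.0102  0.0131 -0.9999] F [ 0.8346 -0.3953 -1.5269] w 0.19795594621103377
shift [ 0.0046 -0.0096  0.0468] turn 0.003203161854050035
P rel rim mm -30.70374739138771 lat -9.437870584741148 up 207.62430055633106
t 30.6 tcp [ 0.4879 -0.2067  0.3316] yaw -0.1068 zax [ 0.0102  0.0131 -0.9999] F [ 0.8346 -0.3953 -1.5269] w 0.19795594621103377
shift [0. 0. 0.] turn 0.003203161854050035
70.0 [('lip', array([206., 277.])), ('rimfront', array([209., 271.])), ('rimleft', array([174., 256.])), ('rimback', array([274., 166.])), ('F', array([321., 383.])), ('fl', array([299., 376.])), ('nf', array([376., 310.])), ('hlow', array([386., 216.]))]
80.0 [('lip', array([231., 308.])), ('rimfront', array([234., 301.])), ('rimleft', array([189., 277.])), ('rimback', array([279., 175.])), ('F', array([354., 395.])), ('fl', array([325., 380.])), ('nf', array([395., 304.])), ('hlow', array([390., 202.]))]
90.0 [('lip', array([259., 335.])), ('rimfront', array([260., 328.])), ('rimleft', array([206., 295.])), ('rimback', array([285., 184.])), ('F', array([387., 400.])), ('fl', array([350., 377.])), ('nf', array([412., 293.])), ('hlow', array([392., 186.]))]
```

View pics/m30.png

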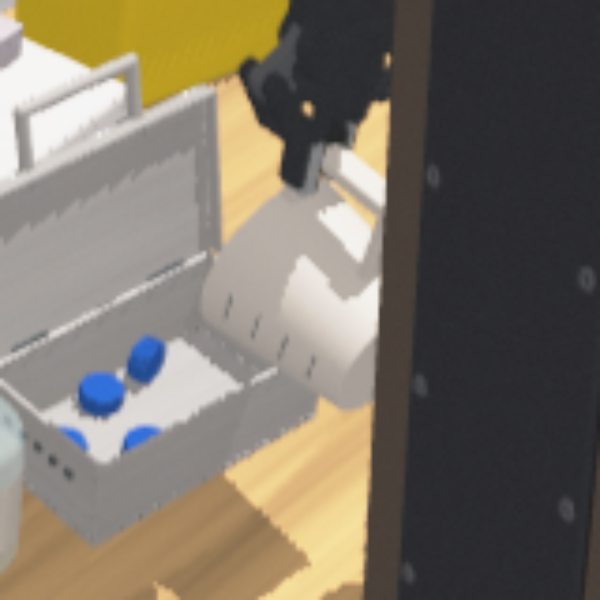

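The jug is at about 81° with its lip above the tin's front rim (mouth edge at (203,300)). I lower until the lip touches.

Call:
send_rows:
  motion:
    - [[255, 0.006, -0.005, 0.02, 0], [255, 0, -0.004, 0.02, 0], [255, 0, 0, 0.013, 0], [255, 0, 0, 0, 0]]

```text
time_s: 31.15
eef_pos: [0.4961, -0.1937, 0.2779]
eef_rot: [0.999, -0.052, 0.005, -0.007]
ft_force: [-0.9, -0.4, -1.2]
width: 0.194
```

```bash
python3 st.py 31; python3 th.py 31 70 80 90
```

```text
P rel rim mm -23.94802997235144 lat 4.451999658016494 up 153.8985818955621
t 31.15 tcp [ 0.4961 -0.1937  0.2779] yaw -0.1043 zax [ 0.011   0.0139 -0.9998] F [-0.887  -0.3503 -1.2255] w 0.19363811464067454
shift [0. 0. 0.] turn 0.005746362957916112
70.0 [('lip', array([174., 344.])), ('rimfront', array([177., 339.])), ('rimleft', array([141., 328.])), ('rimback', array([238., 242.])), ('F', array([285., 449.])), ('fl', array([262., 446.])), ('nf', array([336., 383.])), ('hlow', array([344., 294.]))]
80.0 [('lip', array([199., 375.])), ('rimfront', array([201., 368.])), ('rimleft', array([156., 348.])), ('rimback', array([243., 251.])), ('F', array([316., 462.])), ('fl', array([287., 450.])), ('nf', array([354., 378.])), ('hlow', array([348., 281.]))]
90.0 [('lip', array([226., 402.])), ('rimfront', array([227., 394.])), ('rimleft', array([172., 366.])), ('rimback', array([248., 259.])), ('F', array([347., 468.])), ('fl', array([310., 449.])), ('nf', array([370., 368.])), ('hlow', array([349., 266.]))]
```

View pics/m31.png

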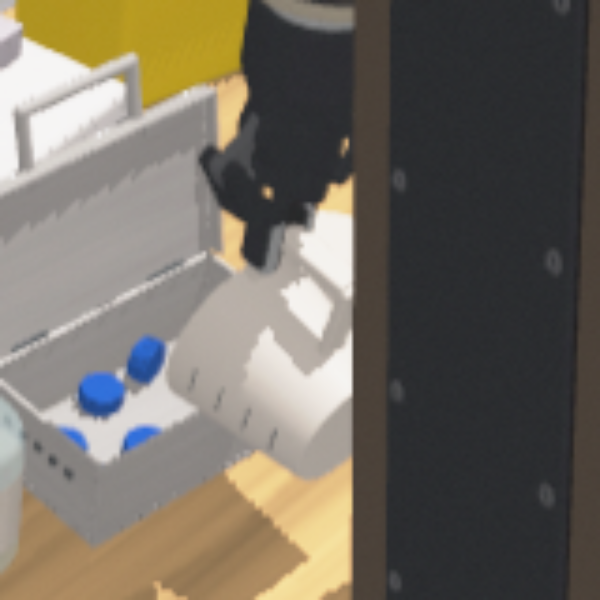

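Call:
send_rows:
  motion:
    - [[204, 0, 0, 0.008, 0], [204, 0, 0, 0.008, 0], [204, -0.003, 0, 0.007, 0], [204, -0.006, 0, 0.005, 0], [204, 0, 0, 0, 0]]
  grip_force: 20

```text
time_s: 31.82
eef_pos: [0.4902, -0.1941, 0.2545]
eef_rot: [0.999, -0.052, 0.01, -0.005]
ft_force: [0.0, 0.0, -1.5]
width: 0.2
```

```bash
python3 st.py 32; python3 th.py 32 60 70 80
```

```text
P rel rim mm -29.181568091637423 lat 3.169132912744647 up 130.5602101169886
t 31.825 tcp [ 0.4902 -0.1941  0.2545] yaw -0.1046 zax [ 0.0212  0.009  -0.9997] F [ 0.0355  0.0132 -1.5012] w 0.20041480765317912
shift [0. 0. 0.] turn 0.005438520584095413
60.0 [('lip', array([156., 343.])), ('rimfront', array([160., 339.])), ('rimleft', array([133., 340.])), ('rimback', array([237., 268.])), ('F', array([256., 462.])), ('fl', array([240., 469.])), ('nf', array([319., 417.])), ('hlow', array([340., 341.]))]
70.0 [('lip', array([178., 376.])), ('rimfront', array([181., 371.])), ('rimleft', array([145., 362.])), ('rimback', array([241., 277.])), ('F', array([287., 481.])), ('fl', array([265., 479.])), ('nf', array([338., 417.])), ('hlow', array([346., 331.]))]
80.0 [('lip', array([202., 406.])), ('rimfront', array([204., 400.])), ('rimleft', array([160., 382.])), ('rimback', array([245., 286.])), ('F', array([318., 494.])), ('fl', array([289., 483.])), ('nf', array([356., 412.])), ('hlow', array([350., 318.]))]
```

View pics/m32.png

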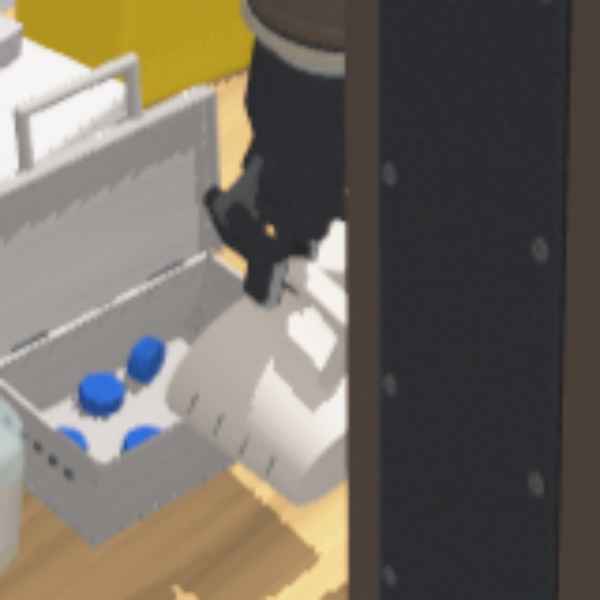

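Call:
send_rows:
  motion:
    - [[204, -0.004, 0, 0.008, 0], [204, -0.005, 0, 0.008, 0], [204, -0.006, 0, 0.006, 0], [204, 0, 0, 0, 0]]

```text
time_s: 32.38
eef_pos: [0.4776, -0.1934, 0.24]
eef_rot: [0.999, -0.052, 0.015, -0.003]
ft_force: [-1.0, 1.7, 5.0]
width: 0.204
```

```bash
python3 st.py 33; python3 th.py 33 60 70 80
```

```text
P rel rim mm -41.26075706426992 lat 2.403949071308793 up 115.99040072988102
t 32.375 tcp [ 0.4776 -0.1934  0.24  ] yaw -0.1047 zax [ 0.0309  0.0052 -0.9995] F [-1.0286  1.6971  4.9801] w 0.20384146409280454
shift [0. 0. 0.] turn 0.005253286566114346
60.0 [('lip', array([168., 369.])), ('rimfront', array([172., 366.])), ('rimleft', array([145., 369.])), ('rimback', array([250., 297.])), ('F', array([268., 489.])), ('fl', array([252., 497.])), ('nf', array([331., 445.])), ('hlow', array([353., 371.]))]
70.0 [('lip', array([189., 402.])), ('rimfront', array([193., 397.])), ('rimleft', array([158., 390.])), ('rimback', array([253., 306.])), ('F', array([299., 508.])), ('fl', array([277., 507.])), ('nf', array([350., 446.])), ('hlow', array([358., 361.]))]
80.0 [('lip', array([214., 433.])), ('rimfront', array([216., 427.])), ('rimleft', array([172., 410.])), ('rimback', array([258., 315.])), ('F', array([330., 521.])), ('fl', array([301., 512.])), ('nf', array([368., 441.])), ('hlow', array([362., 348.]))]
```

View pics/m33.png

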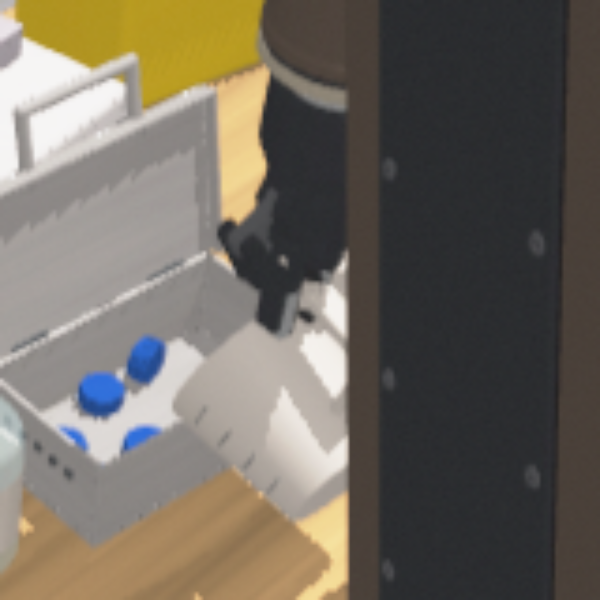

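It's rotating back (about 70°). I continue along the arc.

Call:
send_rows:
  motion:
    - [[204, -0.01, 0, 0.006, 0], [204, -0.01, 0, 0.007, 0], [204, -0.009, 0, 0.008, 0], [204, 0, 0, 0, 0]]

```text
time_s: 32.92
eef_pos: [0.4542, -0.1922, 0.2279]
eef_rot: [0.998, -0.052, 0.024, -0.0]
ft_force: [-0.8, -0.0, -1.2]
width: 0.198
```

```bash
python3 st.py 34; python3 th.py 34 50 60 70
```

```text
P rel rim mm -63.67060130743137 lat 0.6542109465026381 up 103.99903515157966
t 32.925 tcp [ 0.4542 -0.1922  0.2279] yaw -0.1045 zax [ 0.0483 -0.0022 -0.9988] F [-0.8134 -0.0139 -1.2105] w 0.19826814755849792
shift [0. 0. 0.] turn 0.00552634079707813
50.0 [('lip', array([174., 365.])), ('rimfront', array([179., 362.])), ('rimleft', array([160., 379.])), ('rimback', array([273., 321.])), ('F', array([263., 496.])), ('fl', array([253., 514.])), ('nf', array([337., 474.])), ('hlow', array([371., 413.]))]
60.0 [('lip', array([192., 400.])), ('rimfront', array([196., 396.])), ('rimleft', array([170., 401.])), ('rimback', array([275., 330.])), ('F', array([292., 520.])), ('fl', array([278., 529.])), ('nf', array([357., 479.])), ('hlow', array([379., 405.]))]
70.0 [('lip', array([213., 433.])), ('rimfront', array([216., 428.])), ('rimleft', array([183., 422.])), ('rimback', array([279., 339.])), ('F', array([323., 540.])), ('fl', array([303., 540.])), ('nf', array([376., 479.])), ('hlow', array([385., 395.]))]
```

View pics/m34.png

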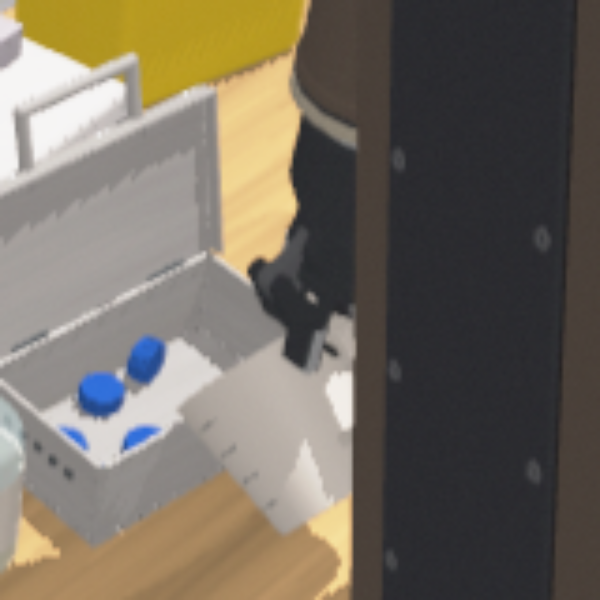

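Call:
send_rows:
  motion:
    - [[204, -0.006, 0, 0.01, 0], [204, -0.007, 0, 0.01, 0], [204, -0.007, 0, 0.009, 0], [204, 0, 0, 0, 0]]

```text
time_s: 33.48
eef_pos: [0.4285, -0.1889, 0.2016]
eef_rot: [0.998, -0.052, 0.019, -0.001]
ft_force: [-2.7, 2.9, 1.3]
width: 0.2
```

```bash
python3 st.py 35; python3 th.py 35 40 50 60
```

```text
P rel rim mm -90.03279137581146 lat 1.166802875882828 up 77.62687411213967
t 33.475 tcp [ 0.4285 -0.1889  0.2016] yaw -0.1034 zax [ 0.0389 -0.0001 -0.9992] F [-2.6514  2.8544  1.3331] w 0.20004485550450476
shift [0. 0. 0.] turn 0.006556049642935963
40.0 [('lip', array([183., 381.])), ('rimfront', array([189., 380.])), ('rimleft', array([177., 411.])), ('rimback', array([297., 368.])), ('F', array([258., 520.])), ('fl', array([253., 549.])), ('nf', array([340., 519.])), ('hlow', array([387., 476.]))]
50.0 [('lip', array([197., 417.])), ('rimfront', array([202., 415.])), ('rimleft', array([185., 434.])), ('rimback', array([298., 377.])), ('F', array([286., 549.])), ('fl', array([277., 568.])), ('nf', array([361., 529.])), ('hlow', array([397., 471.]))]
60.0 [('lip', array([215., 452.])), ('rimfront', array([219., 448.])), ('rimleft', array([195., 456.])), ('rimback', array([300., 386.])), ('F', array([316., 573.])), ('fl', array([302., 584.])), ('nf', array([381., 534.])), ('hlow', array([405., 464.]))]
```

View pics/m35.png

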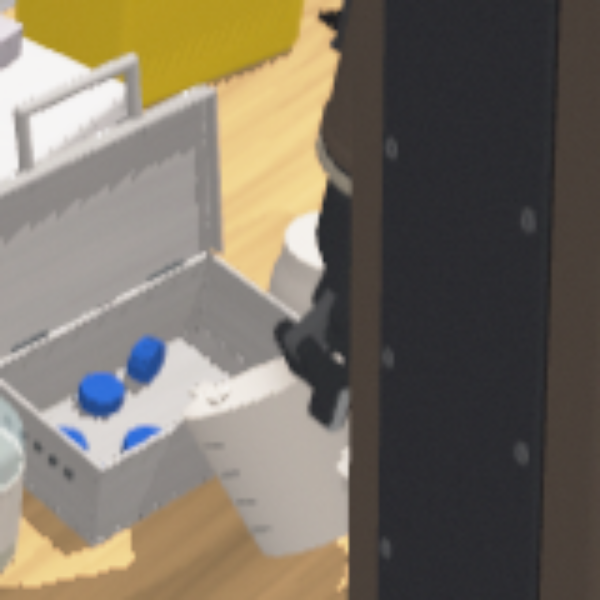

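About 43° now. I clamp, lift out, and carry the jug to the free spot.

Call:
send_rows:
  motion:
    - [[255, 0, 0, 0, 0], [255, 0, 0, 0, 0], [255, 0, 0, -0.03, 0], [255, 0, 0, -0.05, 0], [255, 0, 0, -0.05, 0], [255, 0, 0, -0.05, 0], [255, 0, -0.02, -0.025, 0], [255, 0.01, -0.045, 0, 0], [255, 0.02, -0.045, 0, 0], [255, 0.02, -0.045, 0, 0], [255, 0.02, -0.045, 0, 0], [255, 0.02, -0.045, 0, 0], [255, 0.02, -0.045, 0, 0], [255, 0.015, -0.045, 0, 0], [255, 0, -0.02, 0, 0], [255, 0, 0, 0, 0]]
  grip_force: 60

```text
time_s: 35.52
eef_pos: [0.587, 0.1612, 0.4114]
eef_rot: [0.998, -0.053, 0.016, -0.001]
ft_force: [0.3, -0.1, -0.9]
width: 0.204
```

```bash
python3 -c "
from h import *
rel([.60,.17,.24],-.0)"
```

```text
t 35.525 tcp [0.587  0.1612 0.4114] yaw -0.1063 zax [ 0.0314  0.0004 -0.9995] F [ 0.3106 -0.0769 -0.9466] w 0.20376550663058976
shift [ 0.0067 -0.0094  0.1717] turn -0.10625985821016229
```

Call:
send_rows:
  motion:
    - [[255, 0.004, -0.005, 0.04, 0], [255, 0.003, -0.004, 0.04, 0], [255, 0, 0, 0.04, 0], [255, 0, 0, 0.035, 0], [255, 0, 0, 0.012, 0], [255, 0, 0, 0, 0]]

```text
time_s: 36.28
eef_pos: [0.5993, 0.1627, 0.2414]
eef_rot: [0.998, -0.055, 0.016, -0.0]
ft_force: [0.3, 0.2, -1.3]
width: 0.195
```

```bash
python3 v.py 36
```

```text
t 36.275 tcp [0.5993 0.1627 0.2414] yaw -0.1098 zax [ 0.0324 -0.0014 -0.9995] F [ 0.3486  0.2483 -1.2614] w 0.19519225156182723
shift [ 0.0589 -0.0139  0.0234] turn 0.00020869862550068619
```

View pics/m36.png

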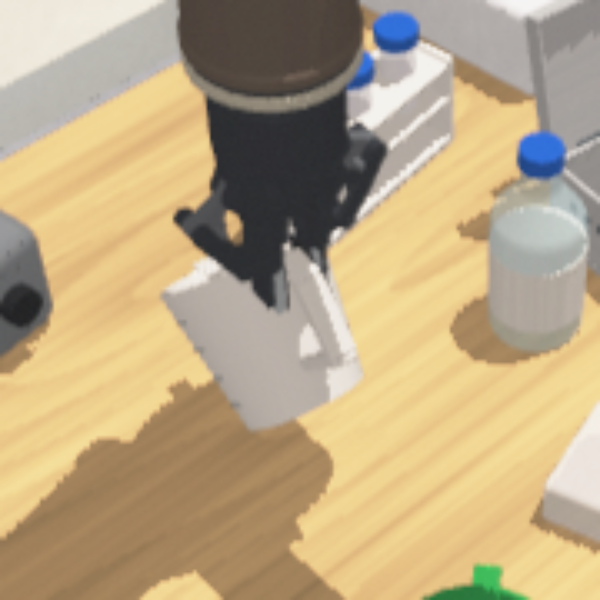

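Call:
send_rows:
  motion:
    - [[255, 0, 0, 0.015, 0], [255, 0, 0, 0.015, 0], [255, 0, 0, 0.006, 0], [203, 0, 0, 0, 0], [203, -0.006, 0, 0.003, 0], [203, -0.012, 0, 0.004, 0], [203, -0.012, 0, 0.005, 0], [203, 0, 0, 0, 0]]
  grip_force: 20

```text
time_s: 37.33
eef_pos: [0.5699, 0.1666, 0.1926]
eef_rot: [0.998, -0.055, 0.018, -0.001]
ft_force: [-0.1, -1.2, -1.6]
width: 0.21
```

```bash
python3 v.py 37
```

```text
t 37.325 tcp [0.5699 0.1666 0.1926] yaw -0.1094 zax [ 0.0369 -0.0004 -0.9993] F [-0.1083 -1.1856 -1.5886] w 0.21023486317381135
shift [ 0.0902 -0.0133 -0.0241] turn 0.0006278674265071532
```

View pics/m37.png

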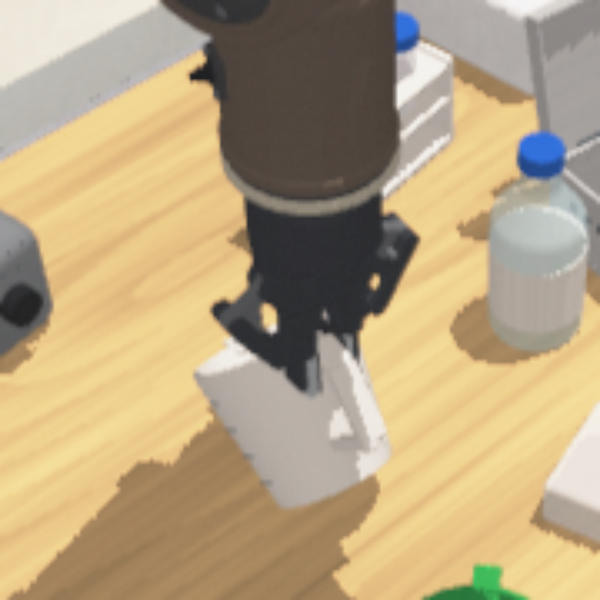

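Call:
send_rows:
  motion:
    - [[203, -0.01, 0, 0.005, 0], [203, -0.012, 0, 0.006, 0], [203, -0.011, 0, 0.007, 0], [203, -0.011, 0, 0.008, 0], [203, 0, 0, 0, 0]]

```text
time_s: 38.0
eef_pos: [0.529, 0.1733, 0.1718]
eef_rot: [0.998, -0.055, 0.025, -0.003]
ft_force: [0.4, 0.6, -1.2]
width: 0.208
```

```bash
python3 v.py 38
```

```text
t 38.0 tcp [0.529  0.1733 0.1718] yaw -0.1101 zax [ 0.0494  0.0036 -0.9988] F [ 0.3841  0.5728 -1.2247] w 0.20794589907478792
shift [ 0.1328 -0.0115 -0.0417] turn -0.00012088832144575845
```

View pics/m38.png

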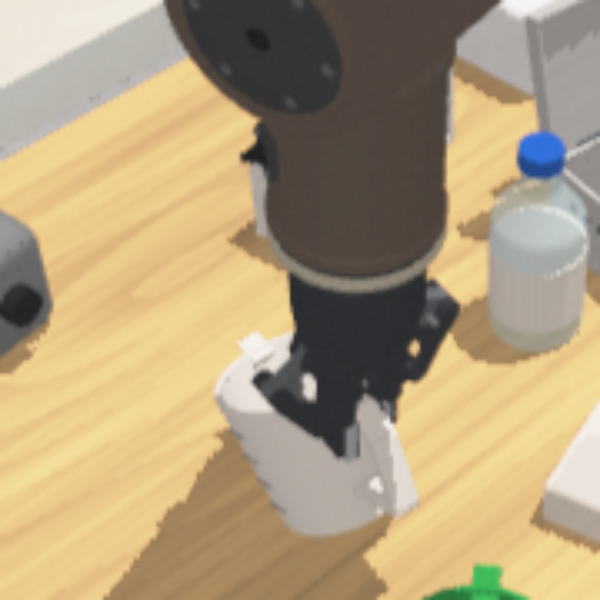

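Nearly upright (about 22°). I finish the arc.

Call:
send_rows:
  motion:
    - [[203, -0.01, 0, 0.008, 0], [203, -0.01, 0, 0.009, 0], [203, -0.009, 0, 0.01, 0], [203, -0.004, 0, 0.006, 0], [203, 0, 0, 0, 0]]

```text
time_s: 38.67
eef_pos: [0.4947, 0.1774, 0.1379]
eef_rot: [0.998, -0.055, 0.024, -0.003]
ft_force: [-0.1, -0.7, 1.4]
width: 0.204
```

```bash
python3 v.py 39
```

```text
t 38.675 tcp [0.4947 0.1774 0.1379] yaw -0.1109 zax [ 0.0482  0.0039 -0.9988] F [-0.0661 -0.7089  1.4384] w 0.20420334200326587
shift [ 0.1689 -0.0116 -0.0741] turn -0.0009357395334662622
```

View pics/m39.png

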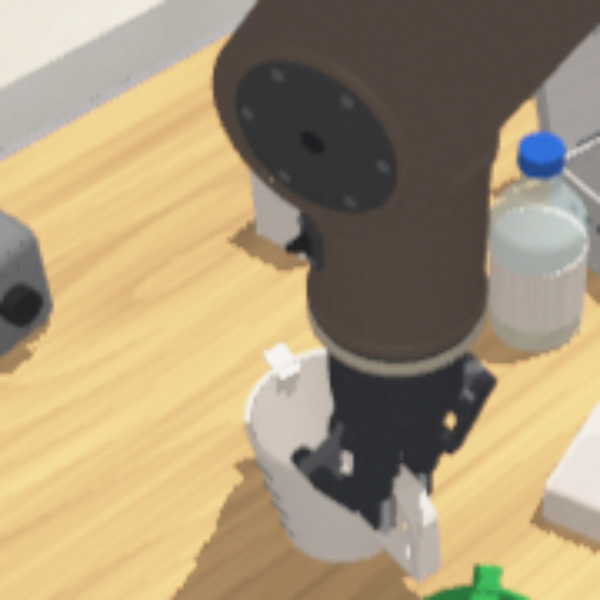

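Call:
send_rows:
  motion:
    - [[203, -0.001, 0, 0.003, 0], [201, 0, 0, 0, 0], [199, 0, 0, 0, 0], [195, 0, 0, 0, 0], [170, 0, 0, 0, 0], [100, 0, 0, 0, 0], [60, 0, 0, 0, 0], [60, 0, 0, 0, 0]]

```text
time_s: 39.72
eef_pos: [0.4953, 0.1775, 0.1355]
eef_rot: [0.998, -0.056, 0.025, -0.004]
ft_force: [0.2, -0.8, 0.4]
width: 0.765
```

```bash
python3 v.py 40
```

```text
t 39.725 tcp [0.4953 0.1775 0.1355] yaw -0.1116 zax [ 0.0501  0.0044 -0.9987] F [ 0.2492 -0.8235  0.3841] w 0.7646960253085928
shift [ 0.1685 -0.0116 -0.0761] turn -0.0016218635597445158
```

View pics/m40.png

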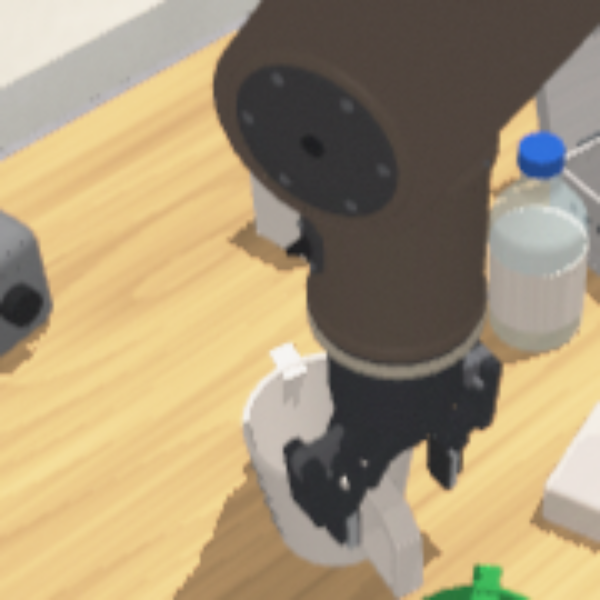

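The jug stands upright and released. I retreat upward and re-measure the lid bar.

Call:
send_rows:
  motion:
    - [[60, 0, 0, -0.03, 0], [30, -0.003, 0, -0.045, 0], [0, 0, 0, -0.05, 0], [0, 0, 0, -0.05, -0.17], [120, 0, 0, -0.03, -0.17], [150, 0, 0.02, 0, -0.17], [150, 0, 0, 0, -0.17], [150, 0, 0, 0, -0.17], [150, 0, 0, 0, -0.17], [150, 0, 0, 0, -0.17], [150, 0, 0, 0, -0.17], [150, 0, 0, 0, -0.17], [150, 0, 0, 0, 0]]
  grip_force: 30

```text
time_s: 41.4
eef_pos: [0.4856, 0.1566, 0.3478]
eef_rot: [0.743, 0.669, 0.021, 0.015]
ft_force: [-0.7, 0.2, 0.6]
width: 0.415
```

```bash
python3 -c "
from h import *
rel([.673,-.22,.34],1.461); print(bot.state()['joint_positions'])
a=grab('top','top41.png')['pixels'];b=grab('side','side41.png')['pixels']
cv2.imwrite('pics/m41.png',np.hstack([cv2.resize(a[150:280,350:480],(400,400)),cv2.resize(b[90:220,300:430],(400,400))]))
cv2.imwrite('pics/m41b.png',np.hstack([cv2.resize(a,(400,300)),cv2.resize(b,(400,300))]))
"
```

```text
t 41.4 tcp [0.4856 0.1566 0.3478] yaw 1.4672 zax [ 0.0511  0.0046 -0.9987] F [-0.6801  0.215   0.5731] w 0.41485145570415327
shift [-0.3553  0.2249  0.0157] turn 0.0061760818627596414
[ 0.2577  0.2157  1.8883 -0.0103  0.987   0.3671]
```

View pics/m41.png

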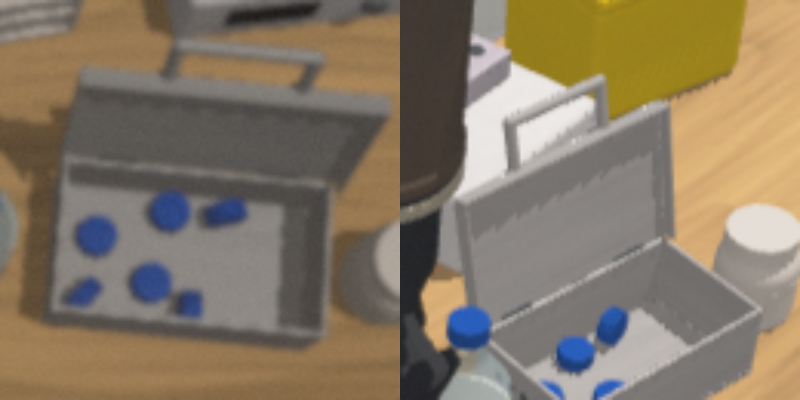

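View pics/m41b.png

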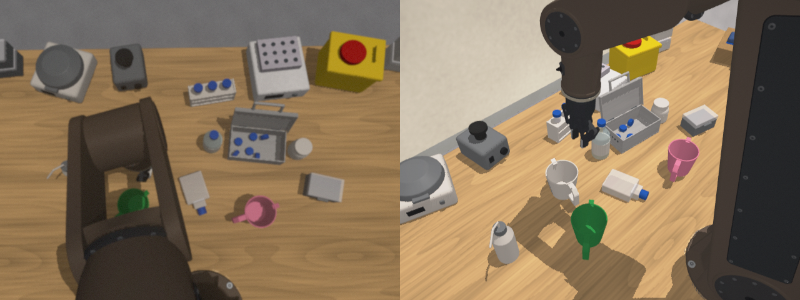

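All six caps lie in the tin and the jug stands upright (side view, around (562,178) in the half-size picture). The bar's ends in the top crop are (178,44) and (322,58).

```bash
python3 -c "
from h import *
t=load('top41.png');s=load('side41.png')
L=tri(t,(407.9,164.3),s,(335.7,129.6));R=tri(t,(454.6,168.8),s,(366,116))
M=tri(t,(431.2,166.5),s,(350.9,122.8));print(L,R,M)
# bar constrained: hinge H, radius .158 -> from top ray of mid, solve angle
H=np.array([.635,-.212,.07]);X=np.array([.994,-.11,0])
for th in np.arange(1.6,1.96,.05):
    p=H-X*.158*np.cos(th)+np.array([0,0,.158*np.sin(th)]); print(round(th,2),p,proj(t,p),proj(s,p))
"
```

```text
(array([ 0.67982432, -0.17460883,  0.22276339]), np.float64(0.0038076716362974478)) (array([ 0.66949439, -0.26799943,  0.2207941 ]), np.float64(0.004161423997374982)) (array([ 0.67505073, -0.2212663 ,  0.22125885]), np.float64(0.00374846208919301))
1.6 [ 0.63958584 -0.21250749  0.22793263] [[429.17659744 183.33904905]] [[359.24895413 128.19523303]]
1.65 [ 0.64742609 -0.21337512  0.22750467] [[429.32526873 179.59498402]] [[356.92097929 126.74510428]]
1.7 [ 0.65523529 -0.21423932  0.22668304] [[429.42830055 175.94327334]] [[354.6063943  125.45516601]]
1.75 [ 0.6629939  -0.21509792  0.22546978] [[429.48563704 172.39638309]] [[352.31222941 124.32763982]]
1.8 [ 0.67068254 -0.21594877  0.22386793] [[429.49743659 168.96612409]] [[350.04528963 123.3640932 ]]
1.85 [ 0.678282   -0.21678976  0.22188148] [[429.4640661  165.66358777]] [[347.81212839 122.56545523]]
1.9 [ 0.68577327 -0.21761877  0.21951541] [[429.38609335 162.49909113]] [[345.61902447 121.9320362 ]]
1.95 [ 0.69313764 -0.21843374  0.21677563] [[429.26427764 159.48213104]] [[343.47196223 121.46355073]]
```

```bash
python3 -c "
from h import *
rel([.671,-.22,.34],1.461)"
```

```text
t 41.5 tcp [0.4856 0.1566 0.3479] yaw 1.4637 zax [ 0.0512  0.0045 -0.9987] F [-1.1356  0.2209 -0.7461] w 0.4088886901312013
shift [-0.3547  0.2241  0.0156] turn 0.002656127061829716
```

Call:
send_rows:
  motion:
    - [[150, -0.036, 0.022, 0, 0], [150, -0.044, 0.028, 0, 0], [150, -0.044, 0.028, 0, 0], [150, -0.044, 0.028, 0, 0], [150, -0.044, 0.028, 0, 0], [150, -0.044, 0.028, 0, 0], [150, -0.044, 0.028, 0, 0], [150, -0.03, 0.02, 0, 0], [150, -0.01, 0.006, 0, 0], [150, 0, 0, 0, 0]]

```text
time_s: 42.75
eef_pos: [0.6638, -0.2182, 0.3542]
eef_rot: [0.755, 0.655, 0.021, 0.015]
ft_force: [-0.3, 0.3, -0.1]
width: 0.408
```

```bash
python3 -c "
from h import *
rel([.671,-.22,.34],1.461);rel([.671,-.22,.2765],1.461)"
```

```text
t 42.75 tcp [ 0.6638 -0.2182  0.3542] yaw 1.4284 zax [ 0.0514  0.0057 -0.9987] F [-0.2855  0.2752 -0.1063] w 0.4084892093572326
shift [-0.001   0.0067  0.0145] turn -0.03262827208985186
t 42.75 tcp [ 0.6638 -0.2182  0.3542] yaw 1.4284 zax [ 0.0514  0.0057 -0.9987] F [-0.2855  0.2752 -0.1063] w 0.4084892093572326
shift [-0.0018  0.0035  0.0779] turn -0.03262827208985186
```

Call:
send_rows:
  motion:
    - [[150, 0, 0.004, 0.02, -0.033], [150, 0, 0, 0.02, 0], [150, 0, 0, 0.015, 0], [150, 0, 0, 0, 0]]

```text
time_s: 43.25
eef_pos: [0.6697, -0.2138, 0.2953]
eef_rot: [0.743, 0.669, 0.021, 0.014]
ft_force: [-0.0, -0.6, 0.7]
width: 0.415
```

```bash
python3 -c "
from h import *
rel([.671,-.22,.2765],1.461)
b=grab('side','side42.png')['pixels']
cv2.imwrite('pics/m42.png',cv2.resize(b[40:220,260:440],(600,600)))"
```

```text
t 43.25 tcp [ 0.6697 -0.2138  0.2953] yaw 1.4668 zax [ 0.0493  0.0074 -0.9988] F [-0.0481 -0.6437  0.6715] w 0.415285491587473
shift [-0.0062  0.0011  0.0188] turn 0.005817433596240207
```

View pics/m42.png

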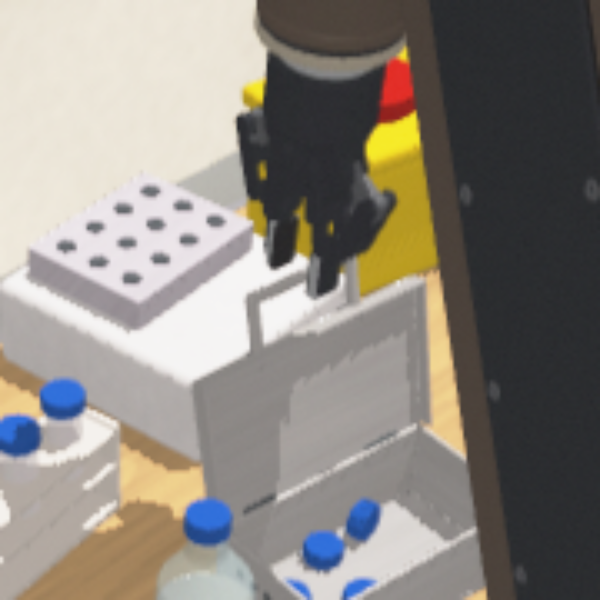

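The bar lies between the two fingers, at (283,250) behind and (322,280) in front. I lower and close gently.

Call:
send_rows:
  motion:
    - [[150, -0.004, 0, 0.01, 0], [150, 0, 0, 0.009, 0], [150, 0, 0, 0, 0], [190, 0, 0, 0, 0], [255, 0, 0, 0, 0], [255, 0, 0, 0, 0], [255, 0, 0, 0, 0]]
  grip_force: 25

```text
time_s: 44.18
eef_pos: [0.671, -0.2182, 0.2774]
eef_rot: [0.743, 0.669, 0.022, 0.015]
ft_force: [0.4, 0.1, -2.1]
width: 0.105
```

```bash
python3 -c "
from h import *
s=bot.state();R=Ro.from_quat(s['eef_rot']).as_matrix();print('P',s['eef_pos']+.054*R[:,2])
rel([.671,-.22,.2765],1.461)
b=grab('side','side43.png')['pixels']
cv2.imwrite('pics/m43.png',cv2.resize(b[40:220,260:440],(600,600)))"
```

```text
P [ 0.67386966 -0.21790953  0.22351218]
t 44.175 tcp [ 0.671  -0.2182  0.2774] yaw 1.4667 zax [ 0.0524  0.0063 -0.9986] F [ 0.3938  0.0814 -2.0505] w 0.10477342505686911
shift [-0.0018  0.0001  0.0009] turn 0.005674788544850262
```

View pics/m43.png

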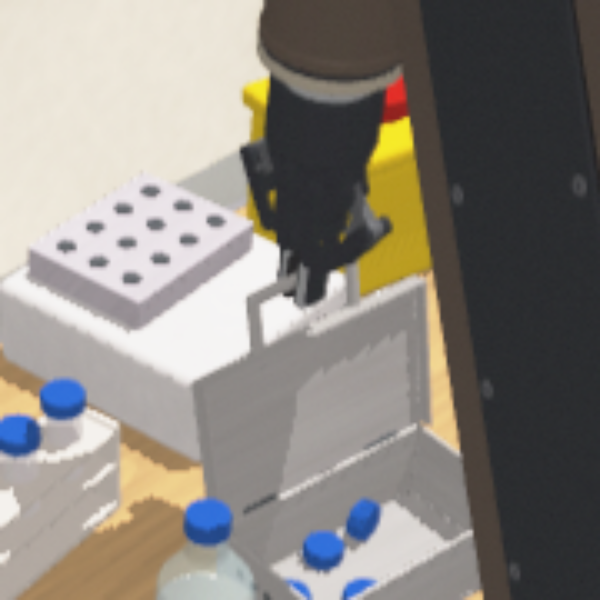

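Bar gripped (9 mm). I swing the lid forward along its arc in short stretches.

Call:
send_rows:
  motion:
    - [[255, 0, -0.012, -0.004, 0], [255, 0, -0.012, -0.002, 0], [255, 0, -0.012, -0.001, 0], [255, 0, -0.012, 0, 0], [255, 0, 0, 0, 0]]

```text
time_s: 44.85
eef_pos: [0.6189, -0.2121, 0.2824]
eef_rot: [0.743, 0.669, 0.022, 0.015]
ft_force: [1.4, 1.7, -8.3]
width: 0.102
```

```bash
cat > arc.py <<'E'
from h import *
import sys
s=bot.state();R=Ro.from_quat(s['eef_rot']).as_matrix();P=s['eef_pos']+.054*R[:,2]
H=np.array([.6353,-.2125,.07]);X=np.array([.994,-.11,0])
d=P-H;dx=d@X;th=np.arctan2(d[2],-dx);print('th',th,'rad',np.hypot(dx,d[2]),'F',s['ft_force'],'w',s['width'],'t',s['time_s'],'zax',R[:,2])
for a in map(float,sys.argv[1:]):
    q=H-X*.158*np.cos(a)+np.array([0,0,.158*np.sin(a)+.004*np.cos(a)])
    q[:2]+= (P-H-dx*X)[:2]*1.0
    print(a,1000*(R.T@(q-P)))
E
python3 arc.py 1.4 1.3 1.2 1.1 1.0 .9
```

```text
th 1.4857549040973201 rad 0.15908956548045347 F [ 1.40442898  1.65115094 -8.26786381] w 0.10206921077287893 t 44.85 zax [ 0.05256798  0.00714716 -0.99859177]
1.4 [  0.05292885 -13.43485569   1.44405035]
1.3 [  0.10645143 -28.98336004   3.71536883]
1.2 [  0.1381552  -44.18905034   7.53810888]
1.1 [  0.1477234  -58.89999637  12.87407495]
1.0 [  0.1350604  -72.96921121  19.66995183]
0.9 [  0.10029275 -86.25611993  27.85783736]
```

Call:
send_rows:
  motion:
    - [[255, 0, -0.007, 0.002, 0], [255, 0, -0.007, 0.001, 0], [255, 0, -0.008, 0.001, 0], [255, 0, -0.008, 0.001, 0], [255, 0, -0.0075, 0.002, 0], [255, 0, -0.0075, 0.002, 0], [255, 0, -0.0075, 0.0025, 0], [255, 0, -0.007, 0.003, 0], [255, 0, 0, 0, 0]]

```text
time_s: 45.98
eef_pos: [0.558, -0.2051, 0.2646]
eef_rot: [0.743, 0.669, 0.023, 0.016]
ft_force: [0.8, 4.0, -1.7]
width: 0.103
```

```bash
python3 arc.py 1.0 .9 .8 .7 .6 .5
```

```text
th 1.0826590576855197 rad 0.15929743292836962 F [ 0.77828664  3.96193132 -1.72011443] w 0.1025955956518445 t 45.975 zax [ 0.05514972  0.00727665 -0.99845158]
1.0 [-9.47133617e-03 -1.09469498e+01  4.99465229e+00]
0.9 [ -0.04867629 -24.25475482  13.1485109 ]
0.8 [ -0.11008137 -36.65084757  22.61489502]
0.7 [ -0.19307305 -48.01137041  33.29921967]
0.6 [ -0.29682208 -58.22281275  45.09473061]
0.5 [ -0.42029186 -67.18314522  57.883571  ]
```

Call:
send_rows:
  motion:
    - [[255, 0, -0.0055, 0.0025, 0], [255, 0, -0.0055, 0.0025, 0], [255, 0, -0.0065, 0.004, 0], [255, 0, -0.0065, 0.004, 0], [255, 0, -0.006, 0.005, 0], [255, 0, -0.006, 0.005, 0], [255, 0, -0.0055, 0.0055, 0], [255, 0, -0.0055, 0.0055, 0], [255, 0, 0, 0, 0]]

```text
time_s: 47.1
eef_pos: [0.5122, -0.2, 0.2265]
eef_rot: [0.743, 0.669, 0.023, 0.016]
ft_force: [-0.5, 4.2, -0.8]
width: 0.109
```

```bash
python3 arc.py .6 .5 .4 .3 .2 .1 0
python3 -c "
from h import *
b=grab('side','side44.png')['pixels']
cv2.imwrite('pics/m44.png',cv2.resize(b[60:260,280:480],(600,600)))"
```

```text
th 0.7044089794512048 rad 0.15847473624962877 F [-0.48854818  4.19932604 -0.83081886] w 0.10866146308028982 t 47.1 zax [ 0.05656463  0.00689211 -0.99837515]
0.6 [ -0.07220569 -10.19330283   9.55931185]
0.5 [ -0.19274888 -19.17216161  22.33517995]
0.4 [ -0.33156638 -26.81163768  35.97854219]
0.3 [ -0.48727119 -33.03539992  50.3530786 ]
0.2 [ -0.65830754 -37.78126255  65.31516357]
0.1 [ -0.84296651 -41.00180649  80.7153009 ]
0.0 [ -1.03940303 -42.66485313  96.39961749]
```

View pics/m44.png

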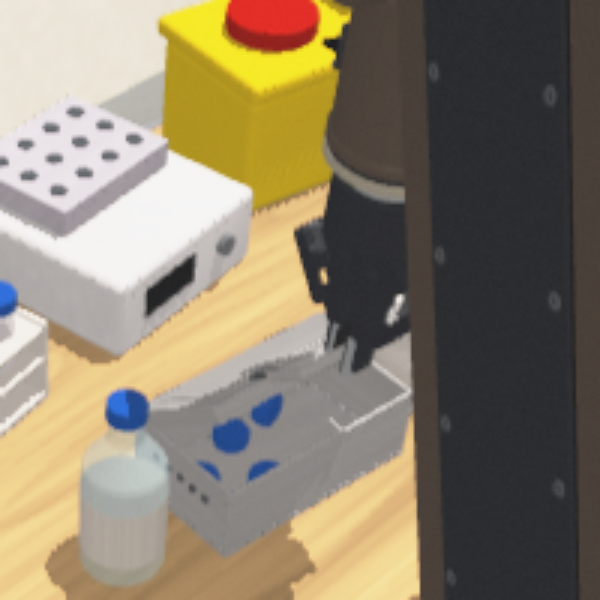

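The lid follows in the jaws at about 0.7 rad. I continue.

Call:
send_rows:
  motion:
    - [[255, 0, -0.005, 0.005, 0], [255, 0, -0.005, 0.005, 0], [255, 0, -0.0045, 0.0065, 0], [255, 0, -0.0045, 0.0065, 0], [255, 0, -0.004, 0.007, 0], [255, 0, -0.0035, 0.007, 0], [255, 0, -0.003, 0.007, 0], [255, 0, -0.003, 0.007, 0], [255, 0, 0, 0, 0]]

```text
time_s: 48.28
eef_pos: [0.4834, -0.1966, 0.1716]
eef_rot: [0.743, 0.669, 0.024, 0.018]
ft_force: [-0.4, 2.4, -0.2]
width: 0.105
```

```bash
python3 arc.py .3 .2 .1 .05 0
```

```text
th 0.308816192451683 rad 0.1570110981714499 F [-0.37754978  2.3776489  -0.18649168] w 0.1051846917410085 t 48.275 zax [ 0.05938681  0.00573423 -0.99821858]
0.3 [ 0.04148679 -1.19408407 -2.86741819]
0.2 [-0.11565469 -5.98383451 12.08082751]
0.1 [-0.28639161 -9.24956037 27.47160772]
0.05 [ -0.3763301  -10.3001124   35.28502308]
0.0 [ -0.46901803 -10.9586316   43.15114284]
```

Call:
send_rows:
  motion:
    - [[255, 0, -0.003, 0.006, 0], [255, 0, -0.002, 0.006, 0], [255, 0, -0.002, 0.007, 0], [255, 0, -0.002, 0.007, 0], [255, 0, -0.001, 0.006, 0], [255, 0, -0.001, 0.005, 0], [255, 0, 0, 0, 0]]

```text
time_s: 49.15
eef_pos: [0.4767, -0.1958, 0.1322]
eef_rot: [0.743, 0.669, 0.025, 0.02]
ft_force: [1.9, 3.6, -1.5]
width: 0.107
```

```bash
python3 arc.py  .05 0;python3 -c "
from h import *
b=grab('side','side45.png')['pixels']
cv2.imwrite('pics/m45.png',cv2.resize(b[90:270,300:480],(600,600)))"
```

```text
th 0.053327891334755836 rad 0.15632056115916015 F [ 1.85033926  3.62317973 -1.51059263] w 0.10693642973854914 t 49.15 zax [ 0.06415969  0.00385805 -0.99793219]
0.05 [ 0.0477584  -1.47517452 -3.66001626]
0.0 [-0.03415711 -2.17263654  4.20286586]
```

View pics/m45.png

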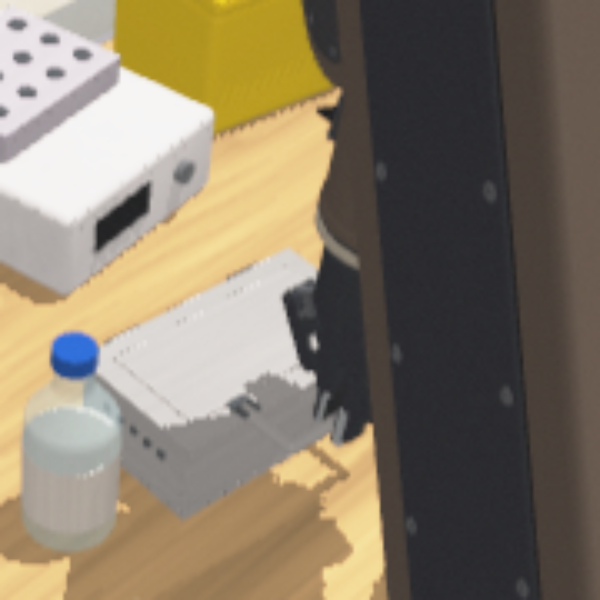

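Almost shut: the plate is near the rim, with a thin gap. I lower the last few millimetres until the force rises.

Call:
send_rows:
  motion:
    - [[255, 0, -0.001, 0.003, 0], [255, 0, 0, 0.002, 0], [255, 0, 0, 0.002, 0], [255, 0, 0, 0, 0]]

```text
time_s: 49.7
eef_pos: [0.4766, -0.1964, 0.1288]
eef_rot: [0.742, 0.669, 0.026, 0.022]
ft_force: [2.3, 3.4, -1.2]
width: 0.104
```

```bash
python3 arc.py  .05 0
```

```text
th 0.03143276198963336 rad 0.15599856480585766 F [ 2.31833697  3.42068519 -1.19474994] w 0.10355227841356261 t 49.7 zax [ 0.06767976  0.0018612  -0.99770536]
0.05 [ 0.07432765 -1.40777462 -7.09917312]
0.0 [ 0.00557435 -2.13449807  0.76118468]
```

Call:
send_rows:
  motion:
    - [[255, 0, -0.001, 0.004, 0], [255, 0, 0, 0.003, 0], [255, 0, 0, 0.003, 0], [255, 0, 0, 0, 0]]

```text
time_s: 50.2
eef_pos: [0.4766, -0.1972, 0.1229]
eef_rot: [0.742, 0.669, 0.027, 0.024]
ft_force: [2.3, 5.2, 0.1]
width: 0.103
```

```bash
python3 arc.py  .05 0;python3 -c "
from h import *
b=grab('side','side46.png')['pixels']
cv2.imwrite('pics/m46.png',cv2.resize(b[90:270,300:480],(600,600)))"
```

```text
th -0.006218579416019009 rad 0.15556117595012056 F [2.30609485 5.17638143 0.10518821] w 0.10302070097252405 t 50.2 zax [ 7.19039724e-02 -5.92563981e-04 -9.97411383e-01]
0.05 [  0.10338258  -1.31827825 -12.98634322]
0.0 [ 0.05067369 -2.08012416 -5.1291878 ]
```

View pics/m46.png

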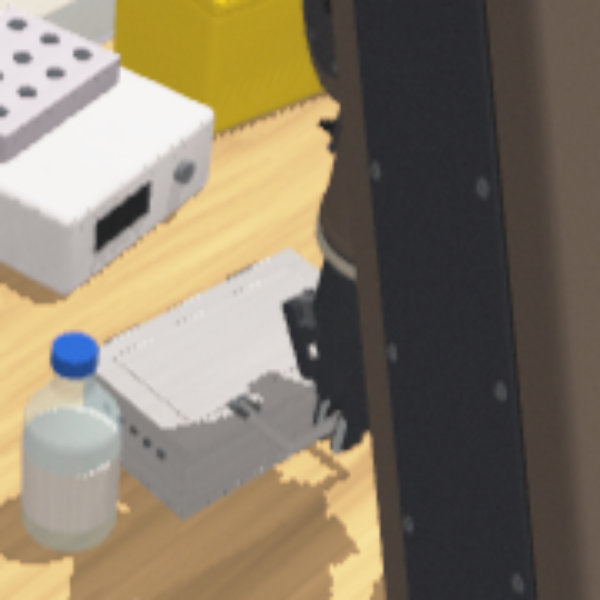

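Call:
send_rows:
  motion:
    - [[255, 0, 0, 0.004, 0], [255, 0, 0, 0.004, 0], [255, 0, 0, 0, 0]]

```text
time_s: 50.62
eef_pos: [0.4769, -0.1976, 0.1177]
eef_rot: [0.742, 0.669, 0.027, 0.025]
ft_force: [2.9, 3.4, -3.1]
width: 0.107
```

```bash
python3 arc.py  .05 0;python3 -c "
from h import *
b=grab('side','side47.png')['pixels']
cv2.imwrite('pics/m47.png',cv2.resize(b[140:260,310:430],(600,600),interpolation=2))"
```

```text
th -0.03947076031784791 rad 0.1552775533280325 F [ 2.90423623  3.41707091 -3.05940362] w 0.10698564975246973 t 50.625 zax [ 0.07385945 -0.00187793 -0.99726689]
0.05 [  0.12253304  -1.31158077 -18.16459447]
0.0 [  0.07863456  -2.08981383 -10.30899106]
```

View pics/m47.png

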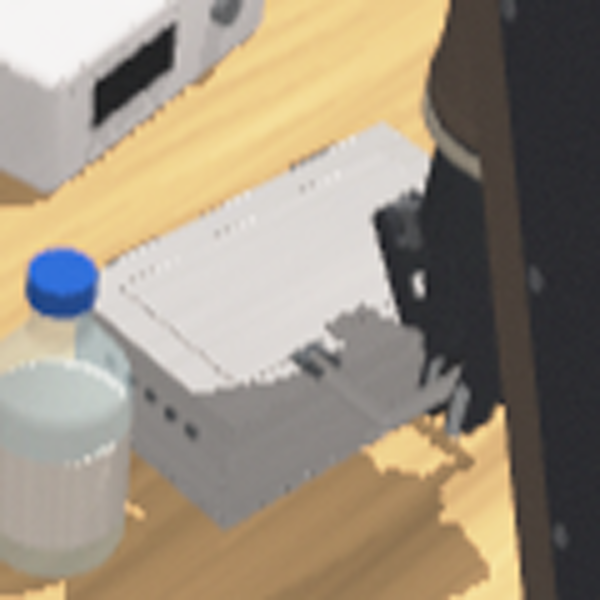

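```bash
python3 -c "
from h import *
s=load('side47.png') if 0 else None
import numpy as np
s=optics.get_image('side')
C=np.array([.5775,-.2085,0]);X=np.array([.994,-.11,0]);Y=np.array([.11,.994,0])
H=C+.058*X
for th in(0,.03,.06,.1,.15):
    p=H+.045*Y-X*.158*np.cos(th)+np.array([0,0,.07+.004+.158*np.sin(th)])
    c=H+.104*Y-X*.122*np.cos(th)+np.array([0,0,.07+.122*np.sin(th)])
    print(th,(proj(s,p)[0]-[310,140])*5,(proj(s,c)[0]-[310,140])*5)
"
```

```text
0 [389.64760696 418.65894931] [240.74642314 436.99467428]
0.03 [390.71653977 411.2196597 ] [241.26534825 431.27404023]
0.06 [391.57246993 403.57457023] [241.62436272 425.40029192]
0.1 [392.37788948 393.07266827] [241.85198933 417.33951908]
0.15 [392.83734914 379.47361059] [241.72934458 406.91383474]
```

The bar's corner at (385,420) matches the shut-lid prediction (390,419). I release and retreat straight up.

Call:
send_rows:
  motion:
    - [[220, 0, 0, 0, 0], [190, 0, 0, 0, 0], [185, 0, 0, 0, 0], [185, 0, 0, 0, 0], [185, 0, 0, -0.01, 0], [185, 0, 0.001, -0.015, 0], [185, 0, 0, -0.03, 0], [185, 0, 0, -0.05, 0], [185, 0, 0, -0.05, 0], [185, 0, 0, -0.05, 0], [185, 0, 0, 0, 0]]

```text
time_s: 52.1
eef_pos: [0.4615, -0.1975, 0.3343]
eef_rot: [0.742, 0.669, 0.027, 0.027]
ft_force: [-0.7, 0.4, -0.5]
width: 0.275
```

```bash
python3 -c "
from h import *
rel([.4,-.45,.35])
a=grab('top','top48.png')['pixels'];b=grab('side','side48.png')['pixels']
cv2.imwrite('pics/m48.png',np.hstack([cv2.resize(a,(400,300)),cv2.resize(b,(400,300))]))
cv2.imwrite('pics/m48b.png',np.hstack([cv2.resize(b[140:260,310:430],(400,400),interpolation=2),cv2.resize(b[220:340,200:320],(400,400),interpolation=2)]))"
```

```text
t 52.1 tcp [ 0.4615 -0.1975  0.3343] yaw 1.468 zax [ 0.0759 -0.0044 -0.9971] F [-0.716   0.4433 -0.4846] w 0.27452595550964853
shift [-0.2574 -0.0339 -0.0192] turn None
```

View pics/m48.png

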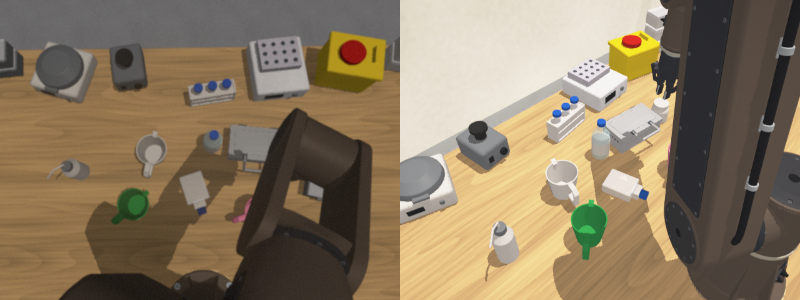

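View pics/m48b.png

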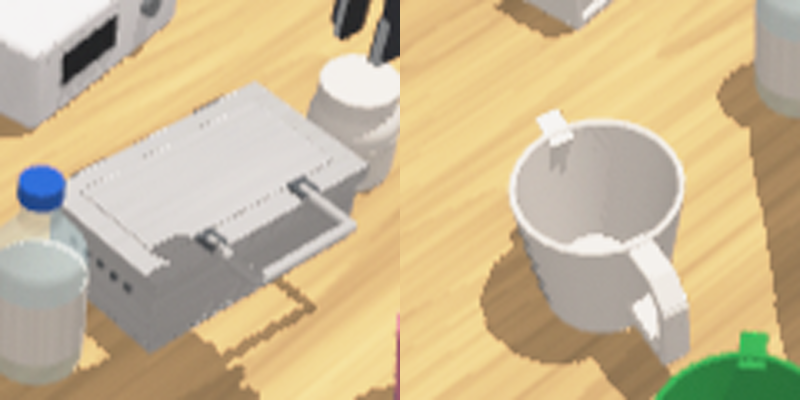

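The tin's lid is flush on its rim, with the bar at crop (310,250). The jug stands upright and empty at crop (600,220), and the gripper is clear. I do a quick bystander comparison, then hand in.

```bash
python3 -c "
from h import *
for n,l in(('top',dict(bottle=(320,200,362,248),flask=(285,270,340,348),rack=(298,122,382,172),washb=(75,250,148,290))),('side',dict(jar=(402,155,432,182),bottle=(303,188,340,255)))):
    A=cv2.imread(f'pics/{n}0.png',0).astype(np.float32);B=cv2.imread(f'pics/{n}48.png',0).astype(np.float32)
    for k,(x0,y0,x1,y1) in l.items(): print(n,k,cv2.minMaxLoc(cv2.matchTemplate(B[y0-10:y1+10,x0-10:x1+10],A[y0:y1,x0:x1],cv2.TM_CCOEFF_NORMED))[1::2])
print(bot.sign_off())"
```

```text
top bottle (0.7826301455497742, (9, 10))
top flask (0.8156422972679138, (9, 10))
top rack (0.9955130219459534, (10, 10))
top washb (0.9876324534416199, (10, 10))
side jar (0.7091203331947327, (10, 11))
side bottle (0.7269341945648193, (10, 10))
the job is handed in; nothing more can be done
None
```

The job is handed in at about 52 s, and my last checks showed everything in place. No verdict is reported.

**What I did:** I pinched the jug's handle and carried it to the tin. There I levered it over the front rim to about 107°, so the caps tipped in. I set the jug down upright on the bench about 3 cm from where it started. Then I gripped the lid's bar and swung it shut along its arc.

**Last checks:**
- **Caps:** the top view, taken after the jug was put down and before I closed the lid, showed all six in the tin.
- **Lid:** its front edge lies flush on the rim, and the bar's position matched the shut-lid prediction to about 1 pixel. While I pressed it shut, the gripper went about 10 mm lower than expected and the bar slid in the jaws, so the shut angle rests on the picture.
- **Jug:** empty, standing upright and released.
- **Bystanders:** bottle, jar, flask, rack and wash bottle are within about 1 pixel of where they began. The match was weaker (0.71 to 0.82) for the bottle, flask and jar, where the arm's shadow falls near them. I did not check the tip box this way. It was never approached.

**What went wrong on the way:**
- The jug slipped in the jaws once and dropped about 4 mm, landing flat.
- The empty jug later slid out of the jaws onto its side. I regripped it and used the tin's rim to lever it back upright.
- The tool's tilt drifted to about 4° by the end.

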